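# Block the empty pockets of a shaker tray under emergency stop

### The job

Make the shaker ready to run: first, before packing anything, press the red mushroom stop on its console down until it latches. Then block every empty pocket of the tray so that nothing can shift, with a yellow block in each empty square pocket and a charcoal block in each long pocket, upright and fully down on the floor, leaving the jars in their pockets (some yellow blocks may be left over). Last, twist the stop head clockwise so that it releases and springs back up, let everything go, and leave the bottle, beaker and green box on the bench undisturbed.

Things in the scene. Friction and masses are not known exactly. Their poses are not given: they have to be found in the camera images.
- shaker: Bench platform shaker, fixed, 176 x 310 mm, white with a blue band; origin under its centre on the bench, z up. A white tray (outer 118 x 194 mm, walls 40 mm high with tops 106 mm above the bench, outer walls 5 mm and dividers 4 mm thick) stands on it, in two lanes (a at -x, b at +x) of three pockets along the shaker's y: square, long, square. A dark console with the stop button is at its +y end (console top 76 mm above the bench).
- tray (a point): Centre of the tray, on the pocket floor, 66 mm above the bench
- long_a (a point): Centre of the floor of the long pocket of lane a (never holds a jar): 52 mm along the shaker's x by 72 mm along its y, 40 mm deep; axes as the shaker's
- long_b (a point): Centre of the floor of the long pocket of lane b (never holds a jar): 52 mm along the shaker's x by 72 mm along its y, 40 mm deep; axes as the shaker's
- square_a1 (a point): Centre of the floor of the square pocket a1: 52 x 52 mm, 40 mm deep; axes as the shaker's. It holds jar_a1 if that jar is present, else it is empty
- square_a2 (a point): Centre of the floor of the square pocket a2: 52 x 52 mm, 40 mm deep; axes as the shaker's. It holds jar_a2 if that jar is present, else it is empty
- square_b1 (a point): Centre of the floor of the square pocket b1: 52 x 52 mm, 40 mm deep; axes as the shaker's. It holds jar_b1 if that jar is present, else it is empty
- square_b2 (a point): Centre of the floor of the square pocket b2: 52 x 52 mm, 40 mm deep; axes as the shaker's. It holds jar_b2 if that jar is present, else it is empty
- jar_a1: Square amber sample jar, 46 x 46 mm, with a round blue lid, 48 mm high in all, standing in square pocket a1; origin under its centre; absent in many starts (one or two jars are there)
- jar_a2: Square amber sample jar, 46 x 46 mm, with a round blue lid, 48 mm high in all, standing in square pocket a2; origin under its centre; absent in many starts (one or two jars are there)
- jar_b1: Square amber sample jar, 46 x 46 mm, with a round blue lid, 48 mm high in all, standing in square pocket b1; origin under its centre; absent in many starts (one or two jars are there)
- jar_b2: Square amber sample jar, 46 x 46 mm, with a round blue lid, 48 mm high in all, standing in square pocket b2; origin under its centre; absent in many starts (one or two jars are there)
- yellow1: Yellow rigid foam block for a square pocket: 46 x 46 x 50 mm high, with an upright pull fin on top, 40 mm long along the block's x, 16 mm thick along its y, from 49 to 79 mm height; 40 to 85 g; origin under its centre, z up through the fin; stands on the bench
- yellow2: Yellow rigid foam block for a square pocket: 46 x 46 x 50 mm high, with an upright pull fin on top, 40 mm long along the block's x, 16 mm thick along its y, from 49 to 79 mm height; 40 to 85 g; origin under its centre, z up through the fin; stands on the bench
- yellow3: Yellow rigid foam block for a square pocket: 46 x 46 x 50 mm high, with an upright pull fin on top, 40 mm long along the block's x, 16 mm thick along its y, from 49 to 79 mm height; 40 to 85 g; origin under its centre, z up through the fin; stands on the bench
- yellow4: Yellow rigid foam block for a square pocket: 46 x 46 x 50 mm high, with an upright pull fin on top, 40 mm long along the block's x, 16 mm thick along its y, from 49 to 79 mm height; 40 to 85 g; origin under its centre, z up through the fin; stands on the bench
- charcoal1: Charcoal rigid foam block for a long pocket: 66 mm along its x, 46 mm along its y, 50 mm high, with an upright pull fin on top, 40 mm long along x, 16 mm thick along y, from 49 to 79 mm height; 40 to 85 g; origin under its centre, z up through the fin; stands on the bench
- charcoal2: Charcoal rigid foam block for a long pocket: 66 mm along its x, 46 mm along its y, 50 mm high, with an upright pull fin on top, 40 mm long along x, 16 mm thick along y, from 49 to 79 mm height; 40 to 85 g; origin under its centre, z up through the fin; stands on the bench
- stop (a joint): Height of the red mushroom stop: 0 up, grows as pressed, 0.010 m at the bottom; it latches when pressed past about 8.5 mm (3 to 6 N all the way; a quick touch can give a brief spike of 10 to 15 N), hits its end stop at 10 mm, and then stays at about 0.008 m until twisted
- stop_knob (a joint): Twist of the mushroom head, 0 at rest, grows as it is turned clockwise seen from above, end stop at 1.1 rad; beyond about 0.6 rad the latch lets go. The twist is lightly sprung (below 0.1 N m) and goes slowly back to 0 when let go. While the head is held tight it cannot rise; it springs up when the grip opens
- stop_top (a point): Centre of the top of the red mushroom head (39 mm diameter; its straight rim for gripping is 4 to 20 mm below the top; under it a stem of 20 mm diameter, and a yellow collar whose top is 35 mm below the head's top when up, 27 mm when latched)
- solvent: Bystander: clear bottle with blue cap, 68 mm diameter, 150 mm high; origin under its centre
- beaker: Bystander: clear beaker, 64 mm diameter, 75 mm high; origin under its centre
- tipbox: Bystander: green tip box, 85 x 120 x 50 mm; origin under its centre
There are look-alikes about, which are no part of the job. What is shaped like the charcoal2 but blue or purple is not meant.

How it is judged (in metres and radians):
On the way, in this order (a step that is already met when the one before it is completed fails the run):
1. the stop is latched down while no block is in the tray yet (value of joint stop above 0.006 m and horizontal distance between each of yellow1, yellow2, yellow3, yellow4, charcoal1, charcoal2 and tray above 0.12 m), for 0.3 s.
2. every pocket is filled, with the stop still down (value of joint stop above 0.006 m and ((horizontal distance between jar_a1 and square_a1 below 0.008 m and z of jar_a1 in the frame of square_a1 between -0.005 and 0.005 m and angle between jar_a1's own z axis and vertical below 0.12 rad) or (horizontal distance between yellow1 and square_a1 below 0.008 m and z of yellow1 in the frame of square_a1 between -0.005 and 0.005 m and angle between yellow1's own z axis and vertical below 0.12 rad) or (horizontal distance between yellow2 and square_a1 below 0.008 m and z of yellow2 in the frame of square_a1 between -0.005 and 0.005 m and angle between yellow2's own z axis and vertical below 0.12 rad) or (horizontal distance between yellow3 and square_a1 below 0.008 m and z of yellow3 in the frame of square_a1 between -0.005 and 0.005 m and angle between yellow3's own z axis and vertical below 0.12 rad) or (horizontal distance between yellow4 and square_a1 below 0.008 m and z of yellow4 in the frame of square_a1 between -0.005 and 0.005 m and angle between yellow4's own z axis and vertical below 0.12 rad)) and ((horizontal distance between jar_a2 and square_a2 below 0.008 m and z of jar_a2 in the frame of square_a2 between -0.005 and 0.005 m and angle between jar_a2's own z axis and vertical below 0.12 rad) or (horizontal distance between yellow1 and square_a2 below 0.008 m and z of yellow1 in the frame of square_a2 between -0.005 and 0.005 m and angle between yellow1's own z axis and vertical below 0.12 rad) or (horizontal distance between yellow2 and square_a2 below 0.008 m and z of yellow2 in the frame of square_a2 between -0.005 and 0.005 m and angle between yellow2's own z axis and vertical below 0.12 rad) or (horizontal distance between yellow3 and square_a2 below 0.008 m and z of yellow3 in the frame of square_a2 between -0.005 and 0.005 m and angle between yellow3's own z axis and vertical below 0.12 rad) or (horizontal distance between yellow4 and square_a2 below 0.008 m and z of yellow4 in the frame of square_a2 between -0.005 and 0.005 m and angle between yellow4's own z axis and vertical below 0.12 rad)) and ((horizontal distance between jar_b1 and square_b1 below 0.008 m and z of jar_b1 in the frame of square_b1 between -0.005 and 0.005 m and angle between jar_b1's own z axis and vertical below 0.12 rad) or (horizontal distance between yellow1 and square_b1 below 0.008 m and z of yellow1 in the frame of square_b1 between -0.005 and 0.005 m and angle between yellow1's own z axis and vertical below 0.12 rad) or (horizontal distance between yellow2 and square_b1 below 0.008 m and z of yellow2 in the frame of square_b1 between -0.005 and 0.005 m and angle between yellow2's own z axis and vertical below 0.12 rad) or (horizontal distance between yellow3 and square_b1 below 0.008 m and z of yellow3 in the frame of square_b1 between -0.005 and 0.005 m and angle between yellow3's own z axis and vertical below 0.12 rad) or (horizontal distance between yellow4 and square_b1 below 0.008 m and z of yellow4 in the frame of square_b1 between -0.005 and 0.005 m and angle between yellow4's own z axis and vertical below 0.12 rad)) and ((horizontal distance between jar_b2 and square_b2 below 0.008 m and z of jar_b2 in the frame of square_b2 between -0.005 and 0.005 m and angle between jar_b2's own z axis and vertical below 0.12 rad) or (horizontal distance between yellow1 and square_b2 below 0.008 m and z of yellow1 in the frame of square_b2 between -0.005 and 0.005 m and angle between yellow1's own z axis and vertical below 0.12 rad) or (horizontal distance between yellow2 and square_b2 below 0.008 m and z of yellow2 in the frame of square_b2 between -0.005 and 0.005 m and angle between yellow2's own z axis and vertical below 0.12 rad) or (horizontal distance between yellow3 and square_b2 below 0.008 m and z of yellow3 in the frame of square_b2 between -0.005 and 0.005 m and angle between yellow3's own z axis and vertical below 0.12 rad) or (horizontal distance between yellow4 and square_b2 below 0.008 m and z of yellow4 in the frame of square_b2 between -0.005 and 0.005 m and angle between yellow4's own z axis and vertical below 0.12 rad)) and ((horizontal distance between charcoal1 and long_a below 0.008 m and z of charcoal1 in the frame of long_a between -0.005 and 0.005 m and angle between charcoal1's own z axis and vertical below 0.12 rad) or (horizontal distance between charcoal2 and long_a below 0.008 m and z of charcoal2 in the frame of long_a between -0.005 and 0.005 m and angle between charcoal2's own z axis and vertical below 0.12 rad)) and ((horizontal distance between charcoal1 and long_b below 0.008 m and z of charcoal1 in the frame of long_b between -0.005 and 0.005 m and angle between charcoal1's own z axis and vertical below 0.12 rad) or (horizontal distance between charcoal2 and long_b below 0.008 m and z of charcoal2 in the frame of long_b between -0.005 and 0.005 m and angle between charcoal2's own z axis and vertical below 0.12 rad))), for 0.3 s.
3. the stop has been twisted and is up again, every pocket filled (value of joint stop below 0.002 m and ((horizontal distance between jar_a1 and square_a1 below 0.008 m and z of jar_a1 in the frame of square_a1 between -0.005 and 0.005 m and angle between jar_a1's own z axis and vertical below 0.12 rad) or (horizontal distance between yellow1 and square_a1 below 0.008 m and z of yellow1 in the frame of square_a1 between -0.005 and 0.005 m and angle between yellow1's own z axis and vertical below 0.12 rad) or (horizontal distance between yellow2 and square_a1 below 0.008 m and z of yellow2 in the frame of square_a1 between -0.005 and 0.005 m and angle between yellow2's own z axis and vertical below 0.12 rad) or (horizontal distance between yellow3 and square_a1 below 0.008 m and z of yellow3 in the frame of square_a1 between -0.005 and 0.005 m and angle between yellow3's own z axis and vertical below 0.12 rad) or (horizontal distance between yellow4 and square_a1 below 0.008 m and z of yellow4 in the frame of square_a1 between -0.005 and 0.005 m and angle between yellow4's own z axis and vertical below 0.12 rad)) and ((horizontal distance between jar_a2 and square_a2 below 0.008 m and z of jar_a2 in the frame of square_a2 between -0.005 and 0.005 m and angle between jar_a2's own z axis and vertical below 0.12 rad) or (horizontal distance between yellow1 and square_a2 below 0.008 m and z of yellow1 in the frame of square_a2 between -0.005 and 0.005 m and angle between yellow1's own z axis and vertical below 0.12 rad) or (horizontal distance between yellow2 and square_a2 below 0.008 m and z of yellow2 in the frame of square_a2 between -0.005 and 0.005 m and angle between yellow2's own z axis and vertical below 0.12 rad) or (horizontal distance between yellow3 and square_a2 below 0.008 m and z of yellow3 in the frame of square_a2 between -0.005 and 0.005 m and angle between yellow3's own z axis and vertical below 0.12 rad) or (horizontal distance between yellow4 and square_a2 below 0.008 m and z of yellow4 in the frame of square_a2 between -0.005 and 0.005 m and angle between yellow4's own z axis and vertical below 0.12 rad)) and ((horizontal distance between jar_b1 and square_b1 below 0.008 m and z of jar_b1 in the frame of square_b1 between -0.005 and 0.005 m and angle between jar_b1's own z axis and vertical below 0.12 rad) or (horizontal distance between yellow1 and square_b1 below 0.008 m and z of yellow1 in the frame of square_b1 between -0.005 and 0.005 m and angle between yellow1's own z axis and vertical below 0.12 rad) or (horizontal distance between yellow2 and square_b1 below 0.008 m and z of yellow2 in the frame of square_b1 between -0.005 and 0.005 m and angle between yellow2's own z axis and vertical below 0.12 rad) or (horizontal distance between yellow3 and square_b1 below 0.008 m and z of yellow3 in the frame of square_b1 between -0.005 and 0.005 m and angle between yellow3's own z axis and vertical below 0.12 rad) or (horizontal distance between yellow4 and square_b1 below 0.008 m and z of yellow4 in the frame of square_b1 between -0.005 and 0.005 m and angle between yellow4's own z axis and vertical below 0.12 rad)) and ((horizontal distance between jar_b2 and square_b2 below 0.008 m and z of jar_b2 in the frame of square_b2 between -0.005 and 0.005 m and angle between jar_b2's own z axis and vertical below 0.12 rad) or (horizontal distance between yellow1 and square_b2 below 0.008 m and z of yellow1 in the frame of square_b2 between -0.005 and 0.005 m and angle between yellow1's own z axis and vertical below 0.12 rad) or (horizontal distance between yellow2 and square_b2 below 0.008 m and z of yellow2 in the frame of square_b2 between -0.005 and 0.005 m and angle between yellow2's own z axis and vertical below 0.12 rad) or (horizontal distance between yellow3 and square_b2 below 0.008 m and z of yellow3 in the frame of square_b2 between -0.005 and 0.005 m and angle between yellow3's own z axis and vertical below 0.12 rad) or (horizontal distance between yellow4 and square_b2 below 0.008 m and z of yellow4 in the frame of square_b2 between -0.005 and 0.005 m and angle between yellow4's own z axis and vertical below 0.12 rad)) and ((horizontal distance between charcoal1 and long_a below 0.008 m and z of charcoal1 in the frame of long_a between -0.005 and 0.005 m and angle between charcoal1's own z axis and vertical below 0.12 rad) or (horizontal distance between charcoal2 and long_a below 0.008 m and z of charcoal2 in the frame of long_a between -0.005 and 0.005 m and angle between charcoal2's own z axis and vertical below 0.12 rad)) and ((horizontal distance between charcoal1 and long_b below 0.008 m and z of charcoal1 in the frame of long_b between -0.005 and 0.005 m and angle between charcoal1's own z axis and vertical below 0.12 rad) or (horizontal distance between charcoal2 and long_b below 0.008 m and z of charcoal2 in the frame of long_b between -0.005 and 0.005 m and angle between charcoal2's own z axis and vertical below 0.12 rad))), for 0.2 s.
At the end, for the whole second after the job is handed in: The stop is up (within 2 mm), every square pocket holds its jar or a yellow block and both long pockets a charcoal block, each within 8 mm of the pocket's centre, within 5 mm of the floor and upright within 7 degrees; present jars are in their own pockets (all of step 3 and horizontal distance between jar_a1 and square_a1 below 0.008 m and z of jar_a1 in the frame of square_a1 between -0.005 and 0.005 m and angle between each of jar_a1, jar_a2, jar_b1, jar_b2's own z axis and vertical below 0.12 rad and horizontal distance between jar_a2 and square_a2 below 0.008 m and z of jar_a2 in the frame of square_a2 between -0.005 and 0.005 m and horizontal distance between jar_b1 and square_b1 below 0.008 m and z of jar_b1 in the frame of square_b1 between -0.005 and 0.005 m and horizontal distance between jar_b2 and square_b2 below 0.008 m and z of jar_b2 in the frame of square_b2 between -0.005 and 0.005 m); the robot touches nothing.
It fails at once if a bystander is disturbed (moved over 30 mm) (distance of any of solvent, beaker, tipbox from where it was at the start of the episode above 0.03 m).
Of jar_a1, jar_a2, jar_b1, jar_b2 only 1 to 2 are there at a start; the rules pass over those that are not, and their reading is None.
At some moment in a run one of yellow1, yellow2, yellow3, yellow4, charcoal1, charcoal2 may be knocked a few centimetres aside while the robot is not near it.
It also fails if it takes over 210 s, if anything falls off the work surface, if the arm or the gripper's body presses on something with over 40 N, if the wrist force passes 120 N, or if a joint passes its speed limit or range.

### The arm

A 7-joint arm with a two-finger parallel gripper is mounted at the origin on the work surface. World frame = base frame: x ahead of the robot, y to its left, z up, the work surface at z = 0. Lengths are in mm, angles in rad, forces in N, time in s.
With the tool pointing down it reaches from about 400 to 850 mm from the base axis. Payload 4.5 kg.
Tool frame: the origin (TCP) lies at the very end of the fingers, on their centre line; the grasp point (between the pads) lies 19 mm behind it; z points along the fingers, y is the direction in which the jaws open and shut (so a half turn about z gives the same grasp; the last joint's range is limited). The gripper opens to 85 mm and grips with 20 to 120 N. Pads are 22 mm wide; open, the fingers measure 114 mm over their backs; the gripper's body (76 mm by 85 mm) begins 54 mm behind the grasp point. The pads swing forward as they close: fully open they stand 13 mm farther back than shut.
Start: joints at [1.328, 0.689, -0.195, 1.565, 0.157, 0.902, -0.215], TCP at [170.828, -601.225, 231.317] pointing down, gripper open.
Joint ranges: [-3.01, 3.01], [-0.46, 2.08], [-1.47, 1.51], [0.13, 2.56], [-1, 4.14], [0.04, 2.09], [-2.66, 2.66]. Speed limits (rad/s): [2.57, 2.57, 3.14, 3.14, 3.14, 3.14, 3.14].

### API

Orientations are given as a rotation vector (axis times angle).
In Python, from plant import sensors, viewer, workorder gives the robot as it stands. The module is installed in compiled form; this text tells all that it offers.
- The arm moves only by the tool drive_tool, never from a script. Its argument "rows" is a list of rows, each an object of numbers: "claw": the closure, from 0 (fully open) to 1 (shut); "tx", "ty", "tz": the shift along the tool's x, y, z in m; "turn": the turn about the tool's z in degrees. A call has 1 to 5 rows; each row is the pose to reach, as a shift and turn from the pose measured when the call began, along the tool's axes at that moment; what a row does not reach only later rows make up. A row lasts 1/10 s, in which the tool goes at most 50 mm and 8.59 degrees, less where a joint would pass 70% of its speed; a pose out of reach is approached as far as the arm can. A call with a gripper value outside its range is refused whole. The fingers move at their own pace and stop on an object; "newtons" is the grip in N (left out, the last holds). Time passes only in rows, so rows that repeat a pose let the fingers close. It gives the time, the measured TCP pose, the force and the opening at its end, in the units of the state.
- sensors.sense(): the state, without advancing time (a new reading comes with each control period).
- viewer.capture(name): name is "scene" or "top"; returns a dict with "img" (420x560x3 uint8, red, green, blue), "z_map" (420x560 float32, mm along the optical axis (not along the pixel's ray), 0 where there is no reading), "intrinsics" (3x3 intrinsics, pixels), "R" (3x3) and "t" (3): a world point X has camera coordinates R X + t. Camera axes: x right, y down, z forward; pixel columns grow to the right and rows downward; lengths in mm; the calibration is good to about 2 mm. A picture is of the moment at which its call begins.
- workorder.sign_off(): hands the job in, once; it reports no verdict.
The state is a dict: "t": time; "joint_pos": joint angles; "dq": joint speeds; "effort": joint torques, N m; "tool_pos": TCP position; "ee_rot": TCP orientation; "force": force on the tool from outside, world axes, zero at the start; "torque": the same for the moment, N m; "grip_width": finger opening in mm.
Only numpy, scipy, OpenCV 4.12 (cv2) and the standard library are available. Lean on these libraries where they do the work, as an engineer would, in place of code of your own. Each camera call takes 0.05 s, during which the arm holds its last target.

## Working session

There is one attempt and no reset: what is moved stays moved. The work goes in short steps, Python scripts to look and compute and a tool call to move; the robot and the scene stay as the last step left them, time stands still between calls to the robot, and variables do not carry over. Pictures are saved under pics/ and viewed, and the job is handed in when it is done.

Besides the shell and the picture viewer there is one more tool, called after ">>>" as name(argument=value, ...) on one line, values as JSON. drive_tool: Moves the arm, as the interface text tells. Its arguments: {"type":"object","properties":{"rows":{"type":"array"},"newtons":{"type":"number"}},"required":["rows"]}

```bash
mkdir -p pics; python3 - <<'E'
from plant import sensors, viewer, workorder
import cv2,numpy as np
s=sensors.sense();print(s)
for n in("scene","top"):
    c=viewer.capture(n);cv2.imwrite(f"pics/{n}0.png",c["img"][:,:,::-1]);print(n,c["intrinsics"],c["R"],c["t"])
    np.savez(f"{n}0.npz",**c)
E
```

```text
{'t': 0.0, 'joint_pos': array([ 1.32777767,  0.68998057, -0.19452649,  1.56638879,  0.15728429,
        0.90250798, -0.21511415]), 'dq': array([-0.00041426,  0.00127695,  0.0008497 , -0.00245389,  0.00021802,
        0.00078691, -0.00087556]), 'effort': array([-7.10409513e-04, -5.39605558e+01, -1.26661073e+00, -1.58538598e+01,
        9.07402311e-03,  9.51223861e-03, -1.52895706e-05]), 'tool_pos': array([ 170.58513719, -600.56691409,  230.47457706]), 'ee_rot': array([-3.10969522e+00, -4.33300464e-01,  5.97809882e-04]), 'force': array([ 0.23321284, -0.21867191,  0.2263825 ]), 'torque': array([ 0.00893943, -0.02033585, -0.0367287 ]), 'grip_width': 85.5388912188809}
scene [[520.01703427   0.         277.78032295]
 [  0.         520.01703427 207.22757608]
 [  0.           0.           1.        ]] [[-0.40646903  0.91357758  0.01260714]
 [ 0.7736617   0.35149236 -0.52716288]
 [-0.4860355  -0.20452172 -0.84967074]] [ 208.62128048 -351.96274346 1752.85458038]
top [[393.81344204   0.         273.20787006]
 [  0.         393.81344204 214.40613722]
 [  0.           0.           1.        ]] [[ 0.02709822 -0.99951833  0.01512564]
 [-0.99033387 -0.02890214 -0.13565948]
 [ 0.1360313  -0.0113033  -0.99064006]] [-17.29856229 534.69532575 980.85185292]
```

View pics/scene0.png

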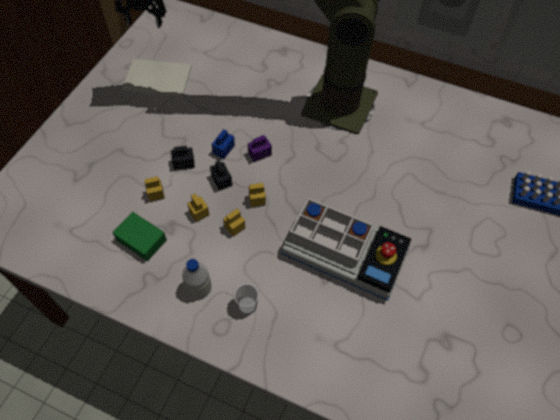

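View pics/top0.png

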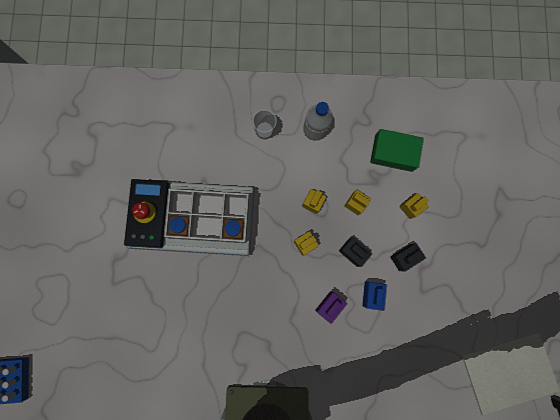

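The top view shows yellows at (315,200), (358,201), (415,205) and (307,241). The charcoals are at (355,250) and (408,256). The look-alikes are blue at (375,294) and purple at (332,305). Jars sit in the two near-lane squares at (178,225) and (232,228), and the red stop is at (143,211). I'll measure next.

```bash
cat > h.py <<'E'
from plant import sensors, viewer, workorder
import cv2,numpy as np
from scipy.spatial.transform import Rotation as Ro
def cloud(c):
    z=c["z_map"].astype(float);K=c["intrinsics"];v,u=np.mgrid[:z.shape[0],:z.shape[1]]
    p=np.stack([(u-K[0,2])/K[0,0]*z,(v-K[1,2])/K[1,1]*z,z],-1)
    W=(p-c["t"])@c["R"]
    W[z==0]=np.nan
    return W
def masks(img):
    hsv=cv2.cvtColor(img,cv2.COLOR_RGB2HSV);H,S,V=[hsv[...,i].astype(int) for i in range(3)]
    return dict(yellow=(H>15)&(H<33)&(S>130)&(V>60),dark=(V<60)&(S<90),red=((H<7)|(H>172))&(S>150)&(V>60))
def blocks(c):
    W=cloud(c);m=masks(c["img"]);out=[]
    for n in("yellow","dark"):
        k,l,st,ce=cv2.connectedComponentsWithStats((m[n]&(W[...,2]>12)&(W[...,2]<170)).astype(np.uint8))
        for i in range(1,k):
            if st[i,4]<25:continue
            P=W[l==i];zt=P[:,2]
            f=P[(zt>66)&(zt<90)]
            r=(n,ce[i].round(),st[i,4],"zmax",zt.max().round(1))
            if len(f)>4:
                (cx,cy),(w,h),a=cv2.minAreaRect(f[:,:2].astype(np.float32))
                if w<h:a+=90
                mp=f[:,:2].mean(0)
                r+=("fin",mp.round(1),"rect",round(cx,1),round(cy,1),round(w),round(h),round((a+90)%180-90,1))
            b=P[(zt>40)];(cx,cy),(w,h),a=cv2.minAreaRect(b[:,:2].astype(np.float32))
            r+=("body",round(cx,1),round(cy,1),round(w),round(h),round(a,1))
            out.append(r)
    return out
def st():
    s=sensors.sense();R=Ro.from_rotvec(s["ee_rot"]).as_matrix()
    print("t",round(s["t"],2),"tcp",s["tool_pos"].round(1),"F",s["force"].round(1),"w",round(s["grip_width"],1),"ydir",round(np.degrees(np.arctan2(R[1,1],R[0,1])),2),"tilt",R[:,2].round(3),"j",s["joint_pos"].round(2))
    return s,R
def go(x,y,z,yd=None):
    """print shift to go to world x,y,z (mm) with jaw dir yd deg"""
    s,R=st();d=R.T@(np.array([x,y,z])-s["tool_pos"])
    print("shift m",(d/1000).round(4))
    if yd is not None:
        cur=np.degrees(np.arctan2(R[1,1],R[0,1]))
        t=-((yd-cur+90)%180-90)  # tool z down: + turn = cw from above
        print("turn deg",round(t,2),"j7",np.degrees(s["joint_pos"][6]).round(1))
E
python3 - <<'E'
from h import *
import numpy as np
c=dict(np.load("top0.npz"))
for b in blocks(c):print(*b)
W=cloud(c);m=masks(c["img"])
r=W[m["red"]&(W[...,2]>60)];print("red",len(r),r.mean(0),r[r[:,2]>r[:,2].max()-6].mean(0),r[:,2].max())
for n,(u,v) in dict(j=(178,225),j2=(232,228),L=(211,203),P=(238,203)).items():print(n,W[v,u].round(1))
i=cv2.resize(c["img"][165:275,110:270],None,fx=5,fy=5,interpolation=cv2.INTER_CUBIC);cv2.imwrite("pics/a1.png",i[:,:,::-1])
i=cv2.resize(c["img"][180:330,290:440],None,fx=4,fy=4,interpolation=cv2.INTER_CUBIC);cv2.imwrite("pics/a2.png",np.clip(i[:,:,::-1]*1.6,0,255).astype(np.uint8))
E
```

```text
yellow [314. 200.] 340 zmax 81.9 fin [ 574.2 -107.2] rect 574.7 -108.0 16 39 -25.3 body 574.5 -107.1 45 45 63.7
yellow [358. 202.] 348 zmax 80.3 fin [ 575.  -221.1] rect 575.4 -222.4 39 17 57.7 body 575.2 -221.5 44 44 57.8
yellow [415. 206.] 382 zmax 81.4 fin [ 568.4 -369.1] rect 569.2 -370.6 16 39 -48.5 body 569.7 -370.4 45 45 40.0
yellow [145. 219.] 80 zmax 114.3 fin [508.4 311.2] rect 509.7 313.8 21 52 -77.7 body 509.7 313.8 21 52 12.3
yellow [306. 243.] 326 zmax 81.2 fin [463.3 -87.9] rect 463.5 -88.3 16 39 -56.1 body 463.8 -88.0 45 45 33.6
dark [324. 133.] 58 zmax 92.0 fin [ 755.9 -131.5] rect 760.2 -135.0 4 34 -43.9 body 759.1 -134.3 5 36 46.1
dark [147. 218.] 1694 zmax 81.3 fin [512.5 311. ] rect 525.5 314.3 93 168 -2.1 body 526.1 313.9 95 169 88.4
dark [249. 218.] 304 zmax 106.5 fin [503.6  63.4] rect 514.6 62.3 10 115 -7.4 body 521.3 63.2 19 165 88.0
dark [174. 202.] 161 zmax 105.2 fin [553.5 246.9] rect 553.9 230.5 48 43 1.9 body 553.8 231.3 49 43 3.7
dark [198. 205.] 148 zmax 104.8 fin [549.7 190.3] rect 551.5 170.4 50 52 -88.0 body 551.9 164.9 51 64 3.5
dark [230. 204.] 1
[... 283 characters left out ...]
65.9 51 63 1.5
dark [356. 252.] 516 zmax 80.4 fin [ 444.6 -215.7] rect 444.8 -216.6 40 17 49.3 body 445.3 -216.2 65 46 50.2
dark [408. 257.] 540 zmax 80.9 fin [ 435.4 -351.6] rect 435.5 -353.0 16 42 -57.8 body 435.2 -351.8 46 64 32.6
dark [ 11. 369.] 44 zmax 59.1 body 139.6 618.3 12 6 26.2
dark [ 11. 382.] 46 zmax 62.7 body 109.9 615.6 13 7 30.1
dark [ 11. 395.] 46 zmax 59.0 body 79.2 612.1 12 5 16.6
dark [266. 413.] 555 zmax 119.7 fin [60.3  2.2] rect 57.5 1.9 16 84 -89.4 body 52.7 0.6 27 103 0.7
red 169 [525.32071663 315.56942529 116.02411644] [525.42724847 313.7263697  118.8443495 ] 122.55955084527696
j [492.8 224.  111. ]
j2 [489.1  95.5 112.8]
L [555.7 155.5  63.2]
P [556.9  87.2  68.2]
```

View pics/a1.png

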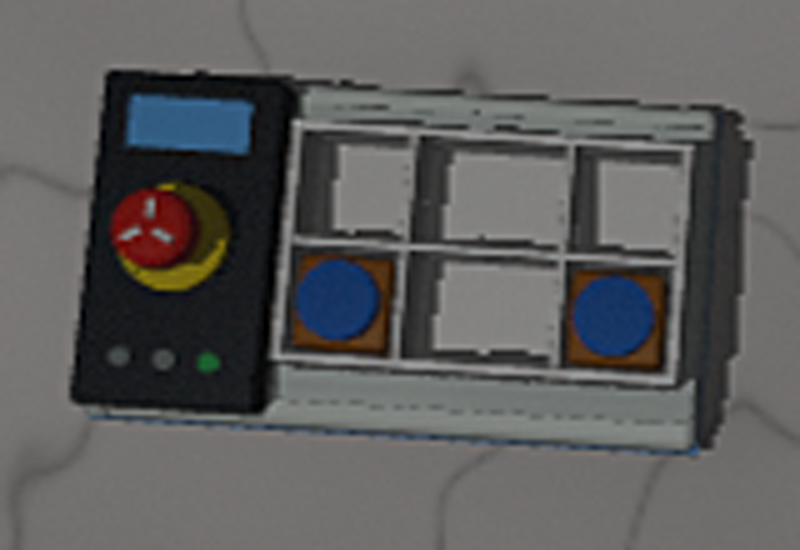

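View pics/a2.png

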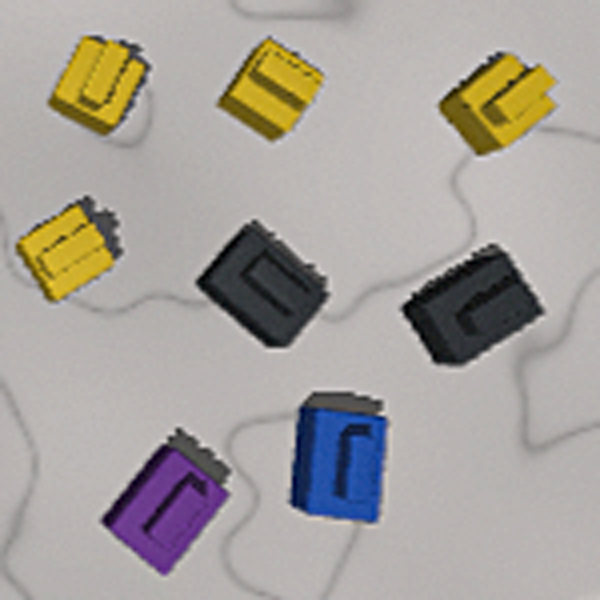

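Crops confirm it: in the enlarged picture the charcoals are at (265,285) and (475,305), with the purple (165,500) and blue (345,455) look-alikes separate. Both jars are in near lane a, so b1, b2, long_a and long_b are empty. Next I'll fit the tray pose.

```bash
cat >> h.py <<'E'
from scipy.optimize import minimize
def tray(c):
    W=cloud(c);hsv=cv2.cvtColor(c["img"],cv2.COLOR_RGB2HSV)
    k=(W[...,2]>100)&(W[...,2]<112)&(hsv[...,1]<60)&(W[...,0]>420)&(W[...,0]<620)&(W[...,1]>40)&(W[...,1]<285)&(c["img"].max(-1)>110)
    P=W[k][:,:2]
    def sd(p):
        a=p[2];d=P-p[:2];x=d[:,0]*np.cos(a)+d[:,1]*np.sin(a);y=-d[:,0]*np.sin(a)+d[:,1]*np.cos(a)
        ex=np.min(np.abs(np.stack([np.abs(x)-56.5,x])),0);ex=np.minimum(np.abs(np.abs(x)-56.5),np.abs(x))
        ey=np.minimum(np.abs(np.abs(y)-94.5),np.abs(np.abs(y)-38))
        return np.minimum(np.minimum(ex,ey),6)
    best=min((minimize(lambda p:sd(p).sum(),[P[:,0].mean()+i,P[:,1].mean()+j,-0.035],method="Nelder-Mead",options=dict(initial_simplex=None,xatol=.01)) for i in(-5,0,5) for j in (-5,0,5)),key=lambda r:r.fun)
    return best.x,best.fun/len(P),len(P),W[k][:,2].mean()
def pockets(p):
    x,y,a=p;R=np.array([[np.cos(a),-np.sin(a)],[np.sin(a),np.cos(a)]])
    return {n:(np.array([x,y])+R@v).round(1) for n,v in dict(a1=(-28,-66),a2=(-28,66),b1=(28,-66),b2=(28,66),la=(-28,0),lb=(28,0)).items()}
E
python3 - <<'E'
from h import *
for n in("top0","scene0"):
    c=dict(np.load(n+".npz"))
    p,*r=tray(c);print(n,p,np.degrees(p[2]),r);print(pockets(p))
    W=cloud(c);m=masks(c["img"]);r=W[m["red"]&(W[...,0]>480)&(W[...,0]<570)&(W[...,1]>280)&(W[...,1]<350)&(W[...,2]>60)]
    t=r[r[:,2]>112];print("red",len(r),cv2.minEnclosingCircle(t[:,:2].astype(np.float32)),np.percentile(r[:,2],[5,25,50,75,90,98]))
    hsv=cv2.cvtColor(c["img"],cv2.COLOR_RGB2HSV);b=(hsv[...,0]>100)&(hsv[...,0]<125)&(hsv[...,1]>120)&(W[...,2]>105)&(W[...,0]<540)&(W[...,0]>420)
    for s in(1,-1):
        q=W[b&((W[...,1]-160)*s>0)&(abs(W[...,1]-160)<100)];print("jar",cv2.minEnclosingCircle(q[:,:2].astype(np.float32)),np.median(q[:,2]))
c=dict(np.load("scene0.npz"))
for b in blocks(c):
    if len(b)>12:print(*b)
st()
E
```

```text
top0 [ 5.19925242e+02  1.59230767e+02 -3.23099663e-02] -1.8512247043612498 [np.float64(0.8124196404212013), 534, np.float64(104.45497214547824)]
{'a1': array([489.8,  94.2]), 'a2': array([494.1, 226.1]), 'b1': array([545.8,  92.4]), 'b2': array([550. , 224.3]), 'la': array([491.9, 160.1]), 'lb': array([547.9, 158.3])}
red 169 ((525.4595336914062, 315.3504333496094), 19.16668701171875) [ 91.49688208 116.99437262 118.36881042 119.44928541 120.64054298
 121.4250853 ]
jar ((493.48345947265625, 226.2218780517578), 19.021848678588867) 112.84091095030186
jar ((489.8802185058594, 95.02320861816406), 18.88393211364746) 112.37754345268935
scene0 [ 5.23486298e+02  1.59205951e+02 -3.28717089e-02] -1.8834101844582047 [np.float64(1.1999476726207732), 404, np.float64(104.21633298673919)]
{'a1': array([493.3,  94.2]), 'a2': array([497.7, 226.1]), 'b1': array([549.3,  92.3]), 'b2': array([553.6, 224.3]), 'la': array([495.5, 160.1]), 'lb': array([551.5, 158.3])}
red 125 ((529.041015625, 314.6898498535156), 19.137310028076172) [ 73.77649388 114.99768131 116.69743679 118.29191276 119.71024778
 122.19231
[... 1338 characters left out ...]
y 523.5 90.3 45 8 87.1
dark [330. 232.] 117 zmax 98.8 fin [525.3 158.6] rect 525.9 158.5 62 6 89.1 body 525.7 158.4 62 6 88.4
dark [366. 266.] 1507 zmax 81.3 fin [526.6 316.2] rect 529.9 313.9 91 169 -1.9 body 529.3 207.6 303 174 88.2
dark [321. 250.] 539 zmax 99.8 fin [582.5 158.3] rect 583.2 153.0 195 11 87.2 body 583.7 152.4 198 13 86.7
dark [353. 242.] 102 zmax 102.7 fin [527.7 223.2] rect 528.9 223.4 44 7 88.7 body 528.7 223.5 45 8 86.2
dark [194. 291.] 158 zmax 93.3 fin [ 815.9 -106.2] rect 815.1 -109.3 11 48 -86.5 body 813.4 -106.9 14 51 10.7
t 0.1 tcp [ 170.6 -600.6  230.6] F [-0.1  0.2 -0.1] w 85.1 ydir -74.13 tilt [-0.001  0.002 -1.   ] j [ 1.33  0.69 -0.19  1.57  0.16  0.9  -0.22]
```

```bash
python3 - <<'E'
from h import *
go(520,-300,260,-30);go(527,315,160,0)
E
```

```text
t 0.1 tcp [ 170.6 -600.6  230.6] F [-0.1  0.2 -0.1] w 85.1 ydir -74.13 tilt [-0.001  0.002 -1.   ] j [ 1.33  0.69 -0.19  1.57  0.16  0.9  -0.22]
shift m [ 0.4183 -0.1937 -0.0292]
turn deg -44.13 j7 -12.3
t 0.1 tcp [ 170.6 -600.6  230.6] F [-0.1  0.2 -0.1] w 85.1 ydir -74.13 tilt [-0.001  0.002 -1.   ] j [ 1.33  0.69 -0.19  1.57  0.16  0.9  -0.22]
shift m [ 0.5931 -0.7832  0.0718]
turn deg -74.13 j7 -12.3
```

>>> drive_tool(rows=[{"tx":0.42,"ty":-0.19,"tz":-0.03,"turn":-44,"claw":1},{"tx":0.42,"ty":-0.19,"tz":-0.03,"turn":-44,"claw":1},{"tx":0.42,"ty":-0.19,"tz":-0.03,"turn":-44,"claw":1},{"tx":0.42,"ty":-0.19,"tz":-0.03,"turn":-44,"claw":1},{"tx":0.42,"ty":-0.19,"tz":-0.03,"turn":-44,"claw":1}], newtons=40)

```text
t: 0.6
tool_pos: [362.2, -438.4, 247.2]
ee_rot: [-2.73, -1.55, 0.0]
force: [0.6, -0.8, -0.9]
grip_width: 12.6
```

```bash
python3 - <<'E'
from h import *
go(527,315,160,0)
E
```

```text
t 0.6 tcp [ 362.2 -438.4  247.2] F [ 0.6 -0.8 -0.9] w 12.6 ydir -30.82 tilt [-0.001  0.002 -1.   ] j [ 1.04  0.61 -0.4   1.71  0.3   0.88 -0.03]
shift m [ 0.7313 -0.2443  0.0884]
turn deg -30.82 j7 -1.5
```

>>> drive_tool(rows=[{"tx":0.3,"ty":0.0,"tz":0.0,"turn":-10,"claw":1},{"tx":0.4,"ty":-0.1,"tz":0.0,"turn":-30,"claw":1},{"tx":0.73,"ty":-0.244,"tz":0.04,"turn":-30,"claw":1},{"tx":0.73,"ty":-0.244,"tz":0.04,"turn":-30,"claw":1},{"tx":0.73,"ty":-0.244,"tz":0.04,"turn":-30,"claw":1}])

```text
t: 1.1
tool_pos: [427.7, -199.8, 238.4]
ee_rot: [-2.234, -2.205, -0.001]
force: [1.3, 0.5, -0.2]
grip_width: -0.1
```

```bash
python3 - <<'E'
from h import *
go(527,315,160,0)
E
```

```text
t 1.1 tcp [ 427.7 -199.8  238.4] F [ 1.3  0.5 -0.2] w -0.1 ydir -0.75 tilt [-0.001  0.002 -1.   ] j [ 0.7   0.52 -0.54  1.99  0.39  0.73 -0.1 ]
shift m [0.5159 0.0926 0.0795]
turn deg -0.75 j7 -5.5
```

>>> drive_tool(rows=[{"tx":0.51,"ty":0.09,"tz":0.04,"turn":0,"claw":1},{"tx":0.51,"ty":0.09,"tz":0.04,"turn":0,"claw":1},{"tx":0.51,"ty":0.09,"tz":0.04,"turn":0,"claw":1},{"tx":0.51,"ty":0.09,"tz":0.04,"turn":0,"claw":1},{"tx":0.51,"ty":0.09,"tz":0.04,"turn":0,"claw":1}])

```text
t: 1.6
tool_pos: [474.1, 45.1, 219.6]
ee_rot: [-2.234, -2.205, -0.0]
force: [1.2, 0.0, 0.1]
grip_width: 0.1
```

>>> drive_tool(rows=[{"tx":0.26,"ty":0.05,"tz":0.02,"turn":0,"claw":1},{"tx":0.26,"ty":0.05,"tz":0.02,"turn":0,"claw":1},{"tx":0.26,"ty":0.05,"tz":0.02,"turn":0,"claw":1},{"tx":0.26,"ty":0.05,"tz":0.02,"turn":0,"claw":1},{"tx":0.26,"ty":0.05,"tz":0.02,"turn":0,"claw":1}])

```text
t: 2.1
tool_pos: [524.0, 289.3, 200.8]
ee_rot: [-2.234, -2.205, 0.001]
force: [1.1, -0.1, 0.7]
grip_width: -0.3
```

```bash
python3 - <<'E'
from h import *
go(527,315,160,0)
c=viewer.capture("top");cv2.imwrite("pics/b1.png",cv2.resize(c["img"][150:280,90:280],None,fx=4,fy=4)[:,:,::-1])
for n in ("top","scene"):
    c=viewer.capture(n);p,*r=tray(c);print(n,p,r)
E
```

```text
t 2.1 tcp [524.  289.3 200.8] F [ 1.1 -0.1  0.7] w -0.3 ydir -0.76 tilt [-0.002  0.001 -1.   ] j [-0.33  0.72 -0.44  1.67  0.38  0.84 -0.95]
shift m [0.0257 0.0027 0.0408]
turn deg -0.76 j7 -54.4
top [ 5.20061467e+02  1.59091116e+02 -3.27730321e-02] [np.float64(0.924927511249352), 402, np.float64(104.4391532147312)]
scene [ 5.23777702e+02  1.59195570e+02 -3.17964010e-02] [np.float64(1.281245461001417), 304, np.float64(103.96218791925726)]
```

View pics/b1.png

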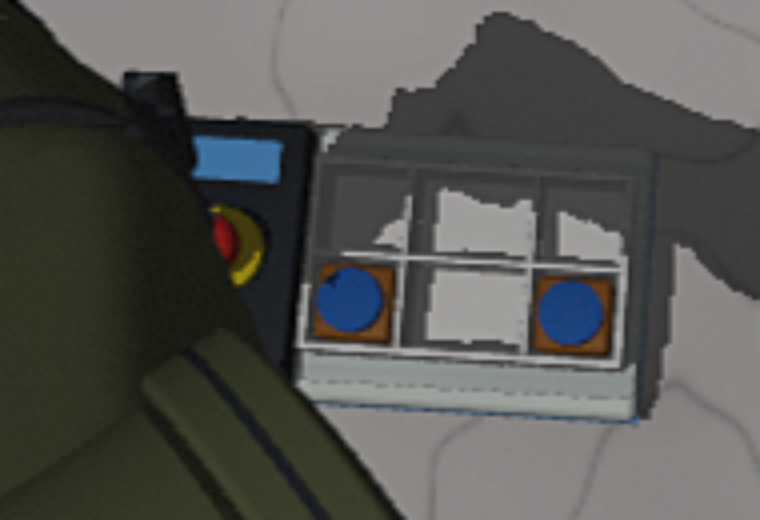

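The arm hides most of the stop in the top view (red visible at crop (225,240)). The head is 39 mm across, so a centre press tolerates millimetres of error. Descending.

>>> drive_tool(rows=[{"tx":0.026,"ty":0.002,"tz":0.04,"claw":1},{"tx":0.026,"ty":0.002,"tz":0.06,"claw":1},{"tx":0.026,"ty":0.002,"tz":0.07,"claw":1},{"tx":0.026,"ty":0.002,"tz":0.074,"claw":1},{"tx":0.026,"ty":0.002,"tz":0.076,"claw":1}])

```text
validation failed for argument at $.ro...
```

>>> drive_tool(rows=[{"tz":0.002,"claw":1},{"tz":0.004,"claw":1},{"tz":0.006,"claw":1},{"tz":0.008,"claw":1},{"tz":0.008,"claw":1}])

```text
validation failed for argument at $.ro...
```

>>> drive_tool(rows=[{"tx":0.026,"ty":0.002,"tz":0.04,"turn":0,"claw":1},{"tx":0.026,"ty":0.002,"tz":0.06,"turn":0,"claw":1},{"tx":0.026,"ty":0.002,"tz":0.07,"turn":0,"claw":1},{"tx":0.026,"ty":0.002,"tz":0.074,"turn":0,"claw":1},{"tx":0.026,"ty":0.002,"tz":0.076,"turn":0,"claw":1}])

```text
t: 2.75
tool_pos: [525.5, 317.5, 125.1]
ee_rot: [-2.228, -2.208, -0.003]
force: [-0.9, 0.9, 0.8]
grip_width: 0.3
```

>>> drive_tool(rows=[{"tx":0,"ty":0,"tz":0.002,"turn":0,"claw":1},{"tx":0,"ty":0,"tz":0.004,"turn":0,"claw":1},{"tx":0,"ty":0,"tz":0.006,"turn":0,"claw":1},{"tx":0,"ty":0,"tz":0.008,"turn":0,"claw":1},{"tx":0,"ty":0,"tz":0.008,"turn":0,"claw":1}])

```text
t: 3.25
tool_pos: [526.1, 317.3, 117.6]
ee_rot: [-2.229, -2.209, -0.004]
force: [1.3, -0.3, 3.2]
grip_width: 0.1
```

Contact at about z 118. Pressing about 10 mm further.

>>> drive_tool(rows=[{"tx":0,"ty":0,"tz":0.002,"turn":0,"claw":1},{"tx":0,"ty":0,"tz":0.004,"turn":0,"claw":1},{"tx":0,"ty":0,"tz":0.005,"turn":0,"claw":1},{"tx":0,"ty":0,"tz":0.006,"turn":0,"claw":1},{"tx":0,"ty":0,"tz":0.006,"turn":0,"claw":1}])

```text
t: 3.75
tool_pos: [526.2, 317.3, 111.5]
ee_rot: [-2.229, -2.209, -0.004]
force: [0.4, -1.6, 2.9]
grip_width: 0.2
```

>>> drive_tool(rows=[{"tx":0,"ty":0,"tz":0.001,"turn":0,"claw":1},{"tx":0,"ty":0,"tz":0.002,"turn":0,"claw":1},{"tx":0,"ty":0,"tz":0.003,"turn":0,"claw":1},{"tx":0,"ty":0,"tz":0.003,"turn":0,"claw":1}])

```text
t: 4.15
tool_pos: [526.5, 317.5, 110.6]
ee_rot: [-2.23, -2.209, -0.006]
force: [-3.1, -3.4, 16.9]
grip_width: 0.1
```

Hard stop at 110.6 mm with 17 N, so it was driven to the end. I'll lift and check.

>>> drive_tool(rows=[{"tx":0,"ty":0,"tz":-0.03,"turn":0,"claw":1},{"tx":0,"ty":0,"tz":-0.08,"turn":0,"claw":1},{"tx":-0.05,"ty":0,"tz":-0.12,"turn":0,"claw":0.5},{"tx":-0.1,"ty":0,"tz":-0.14,"turn":0,"claw":0.5},{"tx":-0.15,"ty":0,"tz":-0.14,"turn":0,"claw":0.5}])

```text
t: 4.65
tool_pos: [525.9, 183.8, 250.5]
ee_rot: [-2.228, -2.212, -0.014]
force: [0.9, -1.9, 0.4]
grip_width: 42.2
```

>>> drive_tool(rows=[{"tx":-0.05,"ty":0,"tz":0,"turn":0,"claw":0.5},{"tx":-0.1,"ty":0,"tz":0,"turn":0,"claw":0.5},{"tx":-0.15,"ty":0,"tz":0,"turn":0,"claw":0.5},{"tx":-0.2,"ty":0,"tz":0,"turn":0,"claw":0.5},{"tx":-0.25,"ty":0,"tz":0,"turn":0,"claw":0.5}])

```text
t: 5.15
tool_pos: [523.7, -67.7, 248.2]
ee_rot: [-2.226, -2.213, -0.015]
force: [1.4, -0.1, -0.7]
grip_width: 42.6
```

```bash
python3 - <<'E'
from h import *
st()
for n in ("top","scene"):
    c=viewer.capture(n)
    W=cloud(c);m=masks(c["img"]);r=W[m["red"]&(W[...,0]>480)&(W[...,0]<570)&(W[...,1]>280)&(W[...,1]<350)&(W[...,2]>60)]
    if len(r):
        t=r[r[:,2]>105];print("red",len(r),cv2.minEnclosingCircle(t[:,:2].astype(np.float32)),np.percentile(r[:,2],[5,25,50,75,90,98]))
    cv2.imwrite(f"pics/c_{n}.png",c["img"][:,:,::-1])
    for b in blocks(c):
        if len(b)>12 and b[2]<700 and b[6][1]<40 :print(*b)
E
```

```text
t 5.15 tcp [523.7 -67.7 248.2] F [ 1.4 -0.1 -0.7] w 42.6 ydir -0.35 tilt [ 0.005  0.008 -1.   ] j [ 0.37  0.57 -0.52  1.83  0.36  0.83 -0.34]
red 163 ((525.0672607421875, 314.5008850097656), 18.45555877685547) [106.35685879 109.45772308 110.44266155 111.71617186 112.61041006
 114.84363117]
yellow [420. 202.] 184 zmax 83.5 fin [ 570.8 -371.9] rect 570.4 -372.5 16 36 -49.6 body 571.8 -372.4 44 38 38.1
yellow [306. 244.] 299 zmax 81.3 fin [462.9 -87.7] rect 463.5 -88.3 16 39 -56.7 body 463.8 -88.2 45 45 33.2
dark [267. 413.] 553 zmax 118.5 fin [60.2  1.4] rect 57.3 0.8 17 86 -89.2 body 53.7 2.0 25 100 1.9
red 128 ((529.61767578125, 315.39312744140625), 20.25951385498047) [ 74.90089927 107.35639418 109.53238275 111.75299217 113.26119096
 115.58253032]
yellow [153. 186.] 195 zmax 82.7 fin [ 574.4 -368.6] rect 572.2 -370.5 21 37 -52.1 body 577.7 -367.5 36 44 40.7
yellow [256. 192.] 185 zmax 82.9 fin [470.4 -88.6] rect 469.8 -89.2 18 38 -58.5 body 474.6 -85.0 36 43 25.4
yellow [235. 221.] 277 zmax 83.1 fin [ 580.5 -105.7] rect 580.6 -107.2 18 39 -23.3 body 579.6 -105.0 44 46 59.3
dark [341.  94.] 546 zmax 169.9 fin [51.6 19.2] rect 41.2 11.2 60 130 -73.0 body 37.7 12.6 66 132 21.3
dark [181. 156.] 197 zmax 80.0 fin [ 442.4 -353.8] rect 441.2 -352.5 20 38 -44.6 body 442.2 -351.4 49 65 32.7
dark [220. 173.] 301 zmax 82.4 fin [ 450.4 -215.4] rect 450.5 -214.8 44 17 49.3 body 451.3 -216.0 70 46 49.3
dark [193. 292.] 84 zmax 86.4 fin [ 816.8 -111.6] rect 816.4 -114.7 37 6 84.9 body 815.0 -110.4 9 45 3.3
```

View pics/c_top.png

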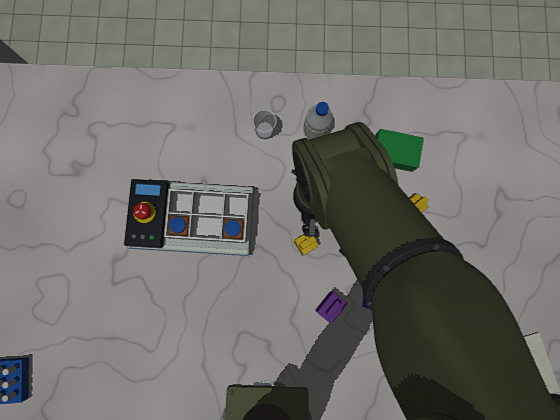

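View pics/c_scene.png

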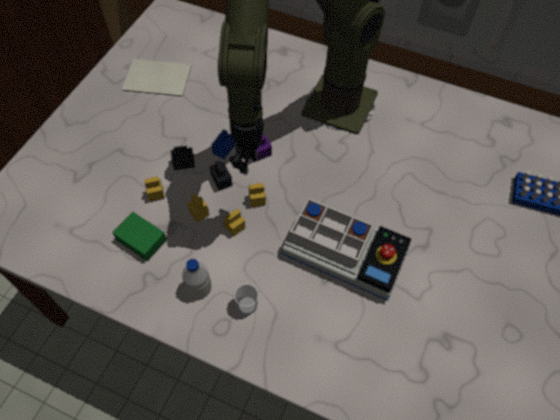

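The stop is latched: the head dropped from 118.4 to 110.4 mm. The scene camera reads about 4 to 5 mm more in x than the top one, so I'll use means and check at the first grasp. First is the near yellow at top pixel (306,243), which matches the description (yellow, 45x45, fin 39x16).

```bash
python3 - <<'E'
from h import *
go(466.5,-88.5,120,33.6)
E
```

```text
t 5.25 tcp [522.8 -76.  247.2] F [-0.5  0.3 -0.7] w 42.6 ydir -1.19 tilt [ 0.002  0.002 -1.   ] j [ 0.38  0.58 -0.51  1.83  0.37  0.83 -0.34]
shift m [-0.014  -0.0563  0.127 ]
turn deg -34.79 j7 -19.3
```

>>> drive_tool(rows=[{"tx":-0.014,"ty":-0.056,"tz":0.0,"turn":-8,"claw":0.5},{"tx":-0.014,"ty":-0.056,"tz":0.04,"turn":-16,"claw":0.5},{"tx":-0.014,"ty":-0.056,"tz":0.08,"turn":-24,"claw":0.5},{"tx":-0.014,"ty":-0.056,"tz":0.12,"turn":-32,"claw":0.5},{"tx":-0.014,"ty":-0.056,"tz":0.127,"turn":-34.8,"claw":0.5}])

```text
t: 5.75
tool_pos: [464.0, -87.9, 116.7]
ee_rot: [-1.476, -2.766, -0.001]
force: [-0.4, -0.5, 1.0]
grip_width: 42.5
```

```bash
python3 - <<'E'
from h import *
go(466.5,-88.5,54,33.6)
for n in ("scene",):
    c=viewer.capture(n)
    cv2.imwrite(f"pics/d_{n}.png",cv2.resize(c["img"][110:240,180:330],None,fx=4,fy=4,interpolation=2)[:,:,::-1])
E
```

```text
t 5.75 tcp [464.  -87.9 116.7] F [-0.4 -0.5  1. ] w 42.5 ydir 33.82 tilt [-0.005  0.004 -1.   ] j [ 0.4   0.74 -0.49  2.1   0.74  0.48 -0.08]
shift m [-0.0022  0.0019  0.0627]
turn deg 0.22 j7 -4.3
```

View pics/d_scene.png

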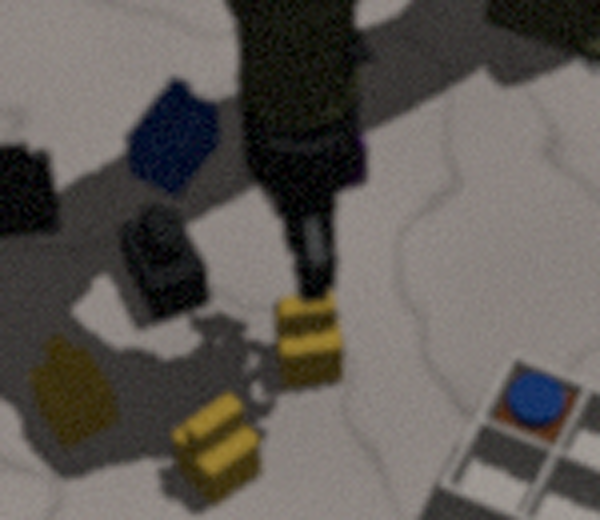

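Finger (310,270 crop) lines up above the yellow's fin (305,320). Descend and grip.

>>> drive_tool(rows=[{"tx":-0.002,"ty":0.002,"tz":0.03,"turn":0,"claw":0.5},{"tx":-0.002,"ty":0.002,"tz":0.05,"turn":0,"claw":0.5},{"tx":-0.002,"ty":0.002,"tz":0.06,"turn":0,"claw":0.5},{"tx":-0.002,"ty":0.002,"tz":0.063,"turn":0,"claw":0.5},{"tx":-0.002,"ty":0.002,"tz":0.063,"turn":0,"claw":0.5}])

```text
t: 6.3
tool_pos: [468.2, -88.1, 55.4]
ee_rot: [-1.479, -2.768, -0.003]
force: [-0.7, -0.4, 0.4]
grip_width: 42.7
```

>>> drive_tool(rows=[{"tx":0,"ty":0,"tz":0,"turn":0,"claw":1},{"tx":0,"ty":0,"tz":0,"turn":0,"claw":1},{"tx":0,"ty":0,"tz":0,"turn":0,"claw":1},{"tx":0,"ty":0,"tz":0,"turn":0,"claw":1},{"tx":0,"ty":0,"tz":0,"turn":0,"claw":1}], newtons=40)

```text
t: 6.8
tool_pos: [468.4, -88.2, 55.8]
ee_rot: [-1.479, -2.769, -0.003]
force: [-1.1, -0.5, 5.4]
grip_width: 15.1
```

```bash
python3 - <<'E'
from h import *
st()
E
```

```text
t 6.8 tcp [468.4 -88.2  55.8] F [-1.1 -0.5  5.4] w 15.1 ydir 33.77 tilt [-0.002  0.003 -1.   ] j [ 0.3   0.84 -0.33  2.13  0.88  0.32 -0.2 ]
```

Gripped (15 mm). Lift and look.

>>> drive_tool(rows=[{"tx":0,"ty":0,"tz":-0.02,"turn":0,"claw":1},{"tx":0,"ty":0,"tz":-0.06,"turn":0,"claw":1},{"tx":0,"ty":0,"tz":-0.11,"turn":8,"claw":1},{"tx":0,"ty":0,"tz":-0.15,"turn":16,"claw":1},{"tx":0,"ty":0,"tz":-0.15,"turn":24,"claw":1}])

```text
t: 7.3
tool_pos: [471.7, -88.3, 210.3]
ee_rot: [2.029, 2.393, 0.012]
force: [1.0, -0.2, -1.4]
grip_width: 15.1
```

```bash
python3 - <<'E'
from h import *
go(547.7,92.3,200,-1.87)
E
```

```text
t 7.3 tcp [471.7 -88.3 210.3] F [ 1.  -0.2 -1.4] w 15.1 ydir 9.41 tilt [ 0.008  0.003 -1.   ] j [ 0.44  0.57 -0.55  2.01  0.47  0.67 -0.24]
shift m [0.1658 0.1044 0.0115]
turn deg 11.28 j7 -13.7
```

>>> drive_tool(rows=[{"tx":0.04,"ty":0.025,"tz":0.0,"turn":8,"claw":1},{"tx":0.08,"ty":0.05,"tz":0.0,"turn":11.3,"claw":1},{"tx":0.125,"ty":0.08,"tz":0.0,"turn":11.3,"claw":1},{"tx":0.166,"ty":0.104,"tz":0.0,"turn":11.3,"claw":1},{"tx":0.166,"ty":0.104,"tz":0.0,"turn":11.3,"claw":1}])

```text
t: 7.8
tool_pos: [548.8, 102.7, 212.1]
ee_rot: [2.246, 2.197, 0.026]
force: [-0.4, -0.6, -0.7]
grip_width: 15.4
```

```bash
python3 - <<'E'
from h import *
go(547.7,92.3,140,-1.87)
for n in ("scene","top"):
    c=viewer.capture(n)
    print(tray(c)[0])
    W=cloud(c);k=masks(c["img"])["yellow"]&(W[...,2]>135)&(W[...,2]<300)
    P=W[k];print(n,len(P), P.mean(0) if len(P) else 0)
    if len(P)>20:
        b=P;print(b.min(0),b.max(0),np.median(b,0),cv2.minAreaRect(b[:,:2].astype(np.float32)))
    y0,x0=(180,240) if n=="scene" else (150,150)
    cv2.imwrite(f"pics/e_{n}.png",cv2.resize(c["img"][y0:y0+130,x0:x0+190],None,fx=4,fy=4,interpolation=2)[:,:,::-1])
E
```

```text
t 7.8 tcp [548.8 102.7 212.1] F [-0.4 -0.6 -0.7] w 15.4 ydir -1.27 tilt [ 0.012  0.011 -1.   ] j [ 0.02  0.65 -0.46  1.8   0.39  0.77 -0.67]
shift m [-0.0112 -0.0017  0.072 ]
turn deg 0.6 j7 -38.2
[ 5.24943158e+02  2.04754927e+02 -3.54615241e-02]
scene 172 [560.21296618 117.29499464 208.69762028]
[531.50717488  85.90499852 170.25490511] [575.80844698 128.11203659 277.1496407 ] [561.09360552 120.19970591 204.51720316] ((553.5306396484375, 107.0018081665039), (42.04361343383789, 44.321815490722656), 89.61766052246094)
[ 5.21943993e+02  2.15380083e+02 -2.61012038e-02]
top 0 0
```

View pics/e_scene.png

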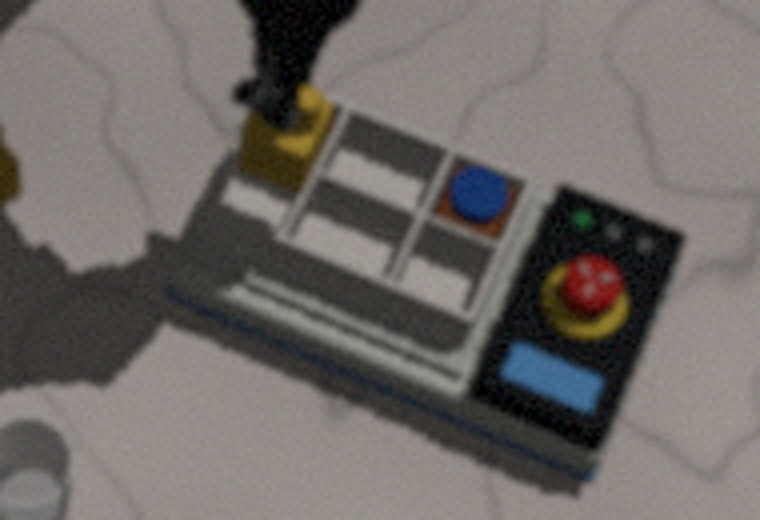

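View pics/e_top.png

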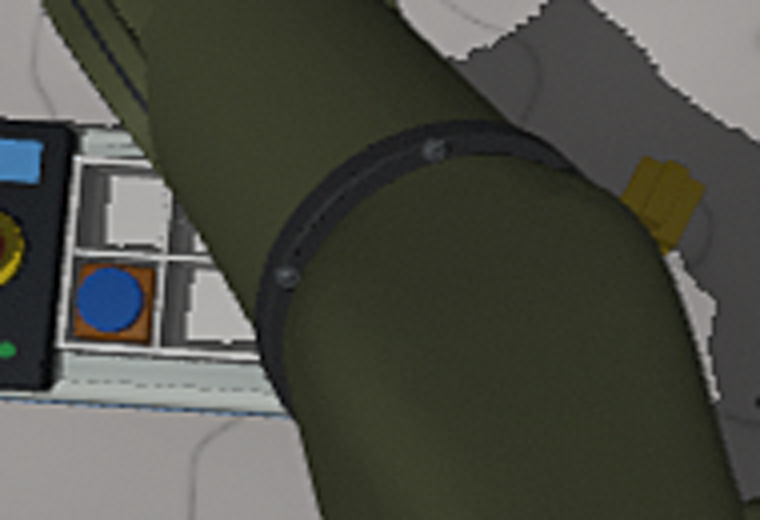

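The scene crop shows the held yellow (290,135) over the tray's near-left area. The arm was still settling, so I'll settle above b1 and measure the block against the tray in that same camera.

>>> drive_tool(rows=[{"tx":-0.011,"ty":-0.002,"tz":0.01,"turn":0.6,"claw":1},{"tx":-0.011,"ty":-0.002,"tz":0.02,"turn":0.6,"claw":1},{"tx":-0.011,"ty":-0.002,"tz":0.03,"turn":0.6,"claw":1},{"tx":-0.011,"ty":-0.002,"tz":0.03,"turn":0.6,"claw":1},{"tx":-0.011,"ty":-0.002,"tz":0.03,"turn":0.6,"claw":1}])

```text
t: 8.4
tool_pos: [544.5, 83.3, 180.8]
ee_rot: [2.264, 2.175, 0.011]
force: [-0.0, 0.2, -0.5]
grip_width: 15.8
```

```bash
cat >> h.py <<'E'
def held(c,color,zt):
    """zt = expected world z of block top (50mm plane)"""
    W=cloud(c);hsv=cv2.cvtColor(c["img"],cv2.COLOR_RGB2HSV)
    k=masks(c["img"])[color]&(abs(W[...,2]-zt)<7)
    n,l,s_,ce=cv2.connectedComponentsWithStats(k.astype(np.uint8),connectivity=8)
    i=1+np.argmax(s_[1:,4]);P=W[l==i]
    return ce[i].round(),len(P),cv2.minAreaRect(P[:,:2].astype(np.float32)),P.min(0).round(1),P.max(0).round(1)
E
python3 - <<'E'
from h import *
s,R=st();go(547.7,92.3,140,-1.87)
c=viewer.capture("scene")
for d in(48,):print(held(c,"yellow",s["tool_pos"][2]-6))
E
```

```text
t 8.4 tcp [544.5  83.3 180.8] F [-0.   0.2 -0.5] w 15.8 ydir -2.29 tilt [ 0.007  0.003 -1.   ] j [ 0.02  0.68 -0.43  1.84  0.42  0.7  -0.69]
t 8.4 tcp [544.5  83.3 180.8] F [-0.   0.2 -0.5] w 15.8 ydir -2.29 tilt [ 0.007  0.003 -1.   ] j [ 0.02  0.68 -0.43  1.84  0.42  0.7  -0.69]
shift m [0.0089 0.0026 0.0409]
turn deg -0.42 j7 -39.3
(array([308., 216.]), 78, ((549.8939208984375, 96.06255340576172), (24.31024932861328, 45.00905990600586), 87.90872192382812), array([527.7,  83.5, 168.5]), array([572.3, 108.2, 180.9]))
```

>>> drive_tool(rows=[{"tx":0.0075,"ty":0.0,"tz":0.0,"turn":-0.4,"claw":1},{"tx":0.0075,"ty":0.0,"tz":0.0,"turn":-0.4,"claw":1},{"tx":0.0075,"ty":0.0,"tz":0.0,"turn":-0.4,"claw":1},{"tx":0.0075,"ty":0.0,"tz":0.0,"turn":-0.4,"claw":1},{"tx":0.0075,"ty":0.0,"tz":0.0,"turn":-0.4,"claw":1}])

```text
t: 8.95
tool_pos: [545.1, 90.9, 181.3]
ee_rot: [2.256, 2.183, 0.012]
force: [-1.6, -1.1, -0.8]
grip_width: 15.2
```

```bash
python3 - <<'E'
from h import *
s,R=st()
for i in range(2):
  c=viewer.capture("scene")
  print(held(c,"yellow",s["tool_pos"][2]-6))
cv2.imwrite(f"pics/f_scene.png",cv2.resize(c["img"][180:280,260:420],None,fx=5,fy=5,interpolation=2)[:,:,::-1])
go(544.5,91,130,-1.87)
E
```

```text
t 8.95 tcp [545.1  90.9 181.3] F [-1.6 -1.1 -0.8] w 15.2 ydir -1.89 tilt [ 0.007  0.003 -1.   ] j [ 0.01  0.68 -0.43  1.84  0.42  0.7  -0.69]
(array([310., 218.]), 81, ((555.4496459960938, 108.48722839355469), (26.97770881652832, 49.855037689208984), 57.079288482666016), array([527.2,  83.6, 168.5]), array([572.4, 115.6, 180.7]))
(array([308., 217.]), 89, ((549.8932495117188, 94.98381042480469), (41.91527557373047, 45.58845138549805), 88.89904022216797), array([527.4,  73.9, 168.6]), array([572.9, 116.1, 181.6]))
t 9.05 tcp [545.1  90.9 181.2] F [-0.2 -0.  -0.5] w 14.9 ydir -1.9 tilt [ 0.007  0.004 -1.   ] j [ 0.01  0.68 -0.43  1.84  0.42  0.7  -0.69]
shift m [-0.0001 -0.001   0.0512]
turn deg -0.03 j7 -39.7
```

View pics/f_scene.png

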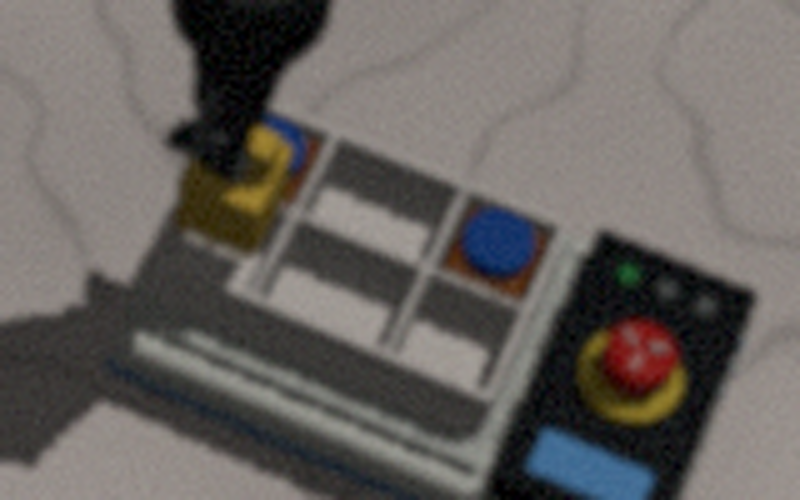

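The held block (235,195 in crop) sits over b1, about 0.8 mm off in x in the same camera. Descending with force watch.

>>> drive_tool(rows=[{"tx":0,"ty":-0.001,"tz":0.01,"turn":0,"claw":1},{"tx":0,"ty":-0.001,"tz":0.018,"turn":0,"claw":1},{"tx":0,"ty":-0.001,"tz":0.024,"turn":0,"claw":1},{"tx":0,"ty":-0.001,"tz":0.028,"turn":0,"claw":1},{"tx":0,"ty":-0.001,"tz":0.03,"turn":0,"claw":1}])

```text
t: 9.55
tool_pos: [544.0, 91.0, 150.5]
ee_rot: [2.256, 2.183, 0.011]
force: [0.2, 0.4, -0.2]
grip_width: 14.7
```

```bash
python3 - <<'E'
from h import *
go(544.3,90.9,122,-1.87)
E
```

```text
t 9.55 tcp [544.   91.  150.5] F [ 0.2  0.4 -0.2] w 14.7 ydir -1.89 tilt [ 0.006  0.003 -1.   ] j [-0.01  0.73 -0.4   1.87  0.45  0.63 -0.72]
shift m [-0.0002  0.0001  0.0285]
turn deg -0.02 j7 -41.4
```

>>> drive_tool(rows=[{"tx":0,"ty":0,"tz":0.01,"turn":0,"claw":1},{"tx":0,"ty":0,"tz":0.018,"turn":0,"claw":1},{"tx":0,"ty":0,"tz":0.024,"turn":0,"claw":1},{"tx":0,"ty":0,"tz":0.027,"turn":0,"claw":1},{"tx":0,"ty":0,"tz":0.028,"turn":0,"claw":1}])

```text
t: 10.05
tool_pos: [544.0, 91.1, 122.0]
ee_rot: [2.256, 2.183, 0.01]
force: [0.2, -0.2, -1.0]
grip_width: 15.2
```

>>> drive_tool(rows=[{"tx":0,"ty":0,"tz":0.001,"turn":0,"claw":1},{"tx":0,"ty":0,"tz":0.002,"turn":0,"claw":1}])

```text
t: 10.25
tool_pos: [544.2, 91.1, 121.8]
ee_rot: [2.256, 2.182, 0.01]
force: [-4.2, -0.9, 21.7]
grip_width: 15.3
```

Floor reached (21 N at 121.8). Release and raise.

>>> drive_tool(rows=[{"tx":0,"ty":0,"tz":-0.001,"turn":0,"claw":0.6},{"tx":0,"ty":0,"tz":-0.001,"turn":0,"claw":0.6},{"tx":0,"ty":0,"tz":-0.001,"turn":0,"claw":0.6},{"tx":0,"ty":0,"tz":-0.03,"turn":0,"claw":0.6},{"tx":0,"ty":0,"tz":-0.08,"turn":0,"claw":0.6}])

```text
t: 10.75
tool_pos: [541.3, 90.1, 199.8]
ee_rot: [-2.257, -2.184, 0.0]
force: [1.3, -0.5, -0.1]
grip_width: 34.0
```

```bash
python3 - <<'E'
from h import *
go(577.5,-107,180,65.6)
E
```

```text
t 10.75 tcp [541.3  90.1 199.8] F [ 1.3 -0.5 -0.1] w 34.0 ydir -1.87 tilt [-0.001  0.001 -1.   ] j [ 0.02  0.66 -0.45  1.82  0.4   0.75 -0.68]
shift m [-0.1958  0.0426  0.0196]
turn deg -67.47 j7 -38.7
```

Next: yellow at top pixel (314,200), reading (574.7,-107.6). The top camera agrees best with the arm in x.

>>> drive_tool(rows=[{"tx":-0.045,"ty":0.01,"tz":0,"turn":-8.5,"claw":0.5},{"tx":-0.09,"ty":0.02,"tz":0,"turn":-17,"claw":0.5},{"tx":-0.14,"ty":0.03,"tz":0,"turn":-25.5,"claw":0.5},{"tx":-0.19,"ty":0.04,"tz":0,"turn":-34,"claw":0.5},{"tx":-0.196,"ty":0.04,"tz":0,"turn":-42.5,"claw":0.5}])

```text
t: 11.25
tool_pos: [574.8, -116.9, 198.3]
ee_rot: [1.321, 2.85, -0.009]
force: [0.5, -1.2, -0.6]
grip_width: 42.8
```

```bash
python3 - <<'E'
from h import *
go(575.2,-107.4,110,65.4)
E
```

```text
t 11.25 tcp [ 574.8 -116.9  198.3] F [ 0.5 -1.2 -0.6] w 42.8 ydir 40.28 tilt [-0.002 -0.005 -1.   ] j [ 0.5   0.75 -0.68  1.7   0.59  0.9   0.28]
shift m [0.0072 0.0069 0.0883]
turn deg -25.12 j7 15.8
```

>>> drive_tool(rows=[{"tx":0.006,"ty":0.006,"tz":0.0,"turn":-8.5,"claw":0.5},{"tx":0.006,"ty":0.006,"tz":0.03,"turn":-17,"claw":0.5},{"tx":0.006,"ty":0.006,"tz":0.06,"turn":-25,"claw":0.5},{"tx":0.006,"ty":0.006,"tz":0.085,"turn":-25,"claw":0.5},{"tx":0.006,"ty":0.006,"tz":0.085,"turn":-25,"claw":0.5}])

```text
t: 11.75
tool_pos: [572.5, -109.5, 109.8]
ee_rot: [-0.671, -3.061, 0.011]
force: [-1.1, -1.6, 0.6]
grip_width: 42.7
```

```bash
python3 - <<'E'
from h import *
go(575.2,-107.4,56,65.4)
c=viewer.capture("scene")
for b in blocks(c):
    if b[0]=="yellow":print(*b)
cv2.imwrite(f"pics/g_scene.png",cv2.resize(c["img"][160:260,160:320],None,fx=5,fy=5,interpolation=2)[:,:,::-1])
E
```

```text
t 11.75 tcp [ 572.5 -109.5  109.8] F [-1.1 -1.6  0.6] w 42.7 ydir 65.26 tilt [-0.009 -0.005 -1.   ] j [ 0.5   0.89 -0.71  1.77  0.8   0.8   0.52]
shift m [-0.0019  0.0035  0.0538]
turn deg -0.14 j7 29.8
yellow [159. 174.] 32 zmax 55.7 body 531.1 -370.2 18 40 52.5
yellow [198. 201.] 106 zmax 81.6 fin [ 581.5 -219.7] rect 580.9 -220.6 37 16 61.8 body 574.1 -219.1 43 30 60.8
yellow [193. 208.] 48 zmax 53.8 body 593.5 -227.3 41 16 68.2
yellow [235. 222.] 245 zmax 118.7 fin [ 585.  -108.2] rect 582.1 -108.1 18 35 -22.1 body 588.6 -102.3 36 53 24.8
yellow [306. 224.] 247 zmax 148.6 body 539.3 93.6 45 63 88.8
yellow [378. 250.] 30 zmax 110.0 fin [526.3 292.3] rect 525.9 291.9 36 8 5.5 body 525.8 292.2 36 8 4.1
yellow [389. 260.] 92 zmax 105.2 fin [540.5 328.2] rect 536.2 329.6 23 56 -38.9 body 536.2 329.6 23 56 51.1
```

View pics/g_scene.png

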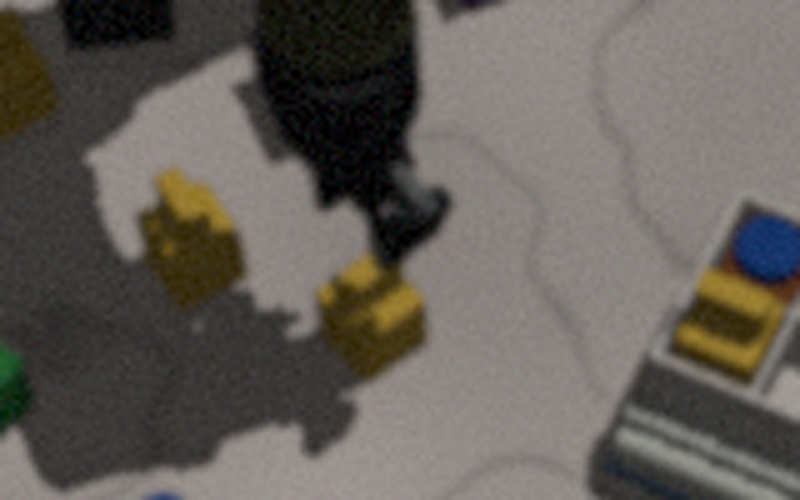

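The first yellow sits in b1 at (735,320). The fingers (400,220) are above the target yellow (370,310). Descend and grip.

>>> drive_tool(rows=[{"tx":-0.002,"ty":0.002,"tz":0.02,"turn":0,"claw":0.5},{"tx":-0.002,"ty":0.002,"tz":0.04,"turn":0,"claw":0.5},{"tx":-0.002,"ty":0.002,"tz":0.05,"turn":0,"claw":0.5},{"tx":-0.002,"ty":0.002,"tz":0.054,"turn":0,"claw":0.5},{"tx":-0.002,"ty":0.002,"tz":0.054,"turn":0,"claw":0.5}])

```text
t: 12.3
tool_pos: [576.8, -108.3, 58.5]
ee_rot: [-0.672, -3.065, 0.009]
force: [-0.3, -0.1, 0.3]
grip_width: 42.5
```

>>> drive_tool(rows=[{"tx":0,"ty":0,"tz":0,"turn":0,"claw":1},{"tx":0,"ty":0,"tz":0,"turn":0,"claw":1},{"tx":0,"ty":0,"tz":0,"turn":0,"claw":1},{"tx":0,"ty":0,"tz":0,"turn":0,"claw":1},{"tx":0,"ty":0,"tz":0,"turn":0,"claw":1}])

```text
t: 12.8
tool_pos: [577.7, -108.2, 59.6]
ee_rot: [-0.673, -3.067, 0.009]
force: [-0.1, -0.1, 6.3]
grip_width: 14.9
```

>>> drive_tool(rows=[{"tx":0,"ty":0,"tz":-0.02,"turn":0,"claw":1},{"tx":0,"ty":0,"tz":-0.06,"turn":0,"claw":1},{"tx":0,"ty":0,"tz":-0.11,"turn":8,"claw":1},{"tx":0,"ty":0,"tz":-0.15,"turn":16,"claw":1},{"tx":0,"ty":0,"tz":-0.15,"turn":24,"claw":1}])

```text
t: 13.3
tool_pos: [581.8, -106.4, 215.6]
ee_rot: [1.301, 2.849, -0.001]
force: [0.6, -0.1, -0.2]
grip_width: 15.1
```

```bash
python3 - <<'E'
from h import *
go(548.5,223,205,-1.87)
E
```

```text
t 13.3 tcp [ 581.8 -106.4  215.6] F [ 0.6 -0.1 -0.2] w 15.1 ydir 40.92 tilt [ 0.008 -0.005 -1.   ] j [ 0.49  0.73 -0.7   1.68  0.57  0.93  0.28]
shift m [0.2708 0.1906 0.0089]
turn deg 42.79 j7 16.2
```

>>> drive_tool(rows=[{"tx":0.04,"ty":0.028,"tz":0.0,"turn":8.5,"claw":1},{"tx":0.08,"ty":0.056,"tz":0.0,"turn":17,"claw":1},{"tx":0.12,"ty":0.084,"tz":0.0,"turn":25,"claw":1},{"tx":0.16,"ty":0.112,"tz":0.0,"turn":33,"claw":1},{"tx":0.2,"ty":0.14,"tz":0.0,"turn":41,"claw":1}])

```text
t: 13.8
tool_pos: [555.9, 138.2, 214.5]
ee_rot: [2.223, 2.207, 0.004]
force: [1.1, 0.5, -0.6]
grip_width: 15.0
```

```bash
python3 - <<'E'
from h import *
go(548.5,223,190,-1.87)
E
```

```text
t 13.8 tcp [555.9 138.2 214.5] F [ 1.1  0.5 -0.6] w 15.0 ydir -0.41 tilt [ 0.008 -0.005 -1.   ] j [-0.05  0.67 -0.47  1.74  0.4   0.82 -0.72]
shift m [ 0.0849 -0.0083  0.024 ]
turn deg 1.46 j7 -41.2
```

>>> drive_tool(rows=[{"tx":0.045,"ty":-0.004,"tz":0.005,"turn":1.5,"claw":1},{"tx":0.085,"ty":-0.008,"tz":0.015,"turn":1.5,"claw":1},{"tx":0.085,"ty":-0.008,"tz":0.025,"turn":1.5,"claw":1},{"tx":0.085,"ty":-0.008,"tz":0.025,"turn":1.5,"claw":1},{"tx":0.085,"ty":-0.008,"tz":0.025,"turn":1.5,"claw":1}])

```text
t: 14.3
tool_pos: [548.9, 221.2, 188.8]
ee_rot: [2.253, 2.175, 0.002]
force: [-0.1, -0.1, -0.8]
grip_width: 15.2
```

```bash
python3 - <<'E'
from h import *
s,R=st()
for i in range(2):
  c=viewer.capture("scene")
  print(held(c,"yellow",s["tool_pos"][2]-9))
cv2.imwrite(f"pics/h_scene.png",cv2.resize(c["img"][180:280,260:420],None,fx=5,fy=5,interpolation=2)[:,:,::-1])
go(548.5,223,130,-1.87)
E
```

```text
t 14.3 tcp [548.9 221.2 188.8] F [-0.1 -0.1 -0.8] w 15.2 ydir -2.01 tilt [ 0.008 -0.006 -1.   ] j [-0.22  0.72 -0.43  1.71  0.41  0.8  -0.88]
(array([355., 237.]), 107, ((553.8350219726562, 223.8292236328125), (43.42435836791992, 44.538726806640625), 88.16433715820312), array([532.2, 201.6, 172.8]), array([576.5, 246.1, 185. ]))
(array([355., 236.]), 107, ((554.8352661132812, 224.22738647460938), (41.86874008178711, 43.157257080078125), 87.45465850830078), array([534.1, 202.6, 172.9]), array([576.9, 245.6, 185.3]))
t 14.4 tcp [549.5 221.1 189.3] F [ 0.8  0.4 -0.8] w 15.1 ydir -2.07 tilt [ 0.009 -0.005 -1.   ] j [-0.22  0.72 -0.43  1.71  0.41  0.8  -0.88]
shift m [ 0.0021 -0.0016  0.0593]
turn deg -0.2 j7 -50.5
```

View pics/h_scene.png

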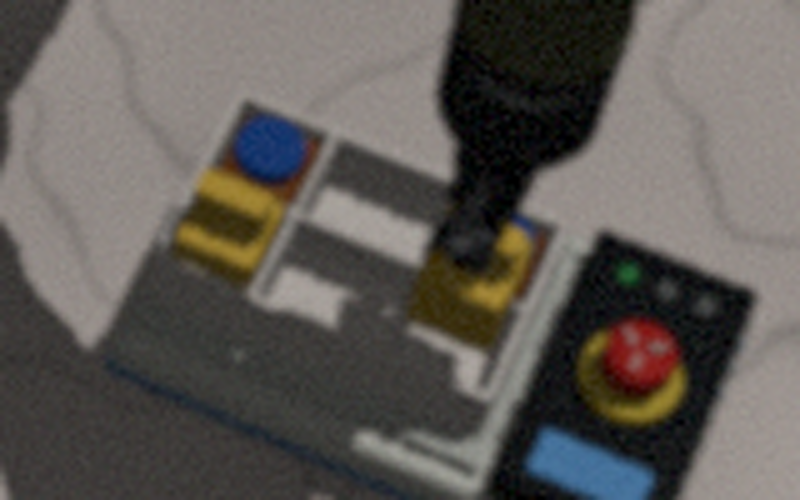

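The held block reads (554.4, 224.0) against pocket b2 at (553.5, 224.3). I'll shift x by -1 mm and descend.

>>> drive_tool(rows=[{"tx":0,"ty":-0.001,"tz":0.01,"turn":0,"claw":1},{"tx":0,"ty":-0.001,"tz":0.02,"turn":0,"claw":1},{"tx":0,"ty":-0.001,"tz":0.03,"turn":0,"claw":1},{"tx":0,"ty":-0.001,"tz":0.036,"turn":0,"claw":1},{"tx":0,"ty":-0.001,"tz":0.038,"turn":0,"claw":1}])

```text
t: 14.9
tool_pos: [548.3, 220.6, 150.1]
ee_rot: [2.254, 2.174, 0.001]
force: [0.1, 0.5, -0.1]
grip_width: 15.3
```

>>> drive_tool(rows=[{"tx":0,"ty":0,"tz":0.01,"turn":0,"claw":1},{"tx":0,"ty":0,"tz":0.016,"turn":0,"claw":1},{"tx":0,"ty":0,"tz":0.02,"turn":0,"claw":1},{"tx":0,"ty":0,"tz":0.023,"turn":0,"claw":1},{"tx":0,"ty":0,"tz":0.025,"turn":0,"claw":1}])

```text
t: 15.4
tool_pos: [548.7, 220.2, 125.6]
ee_rot: [2.254, 2.173, 0.001]
force: [-3.8, -3.2, 17.4]
grip_width: 15.0
```

Floor contact at 125.6, exactly as expected. Release and raise.

>>> drive_tool(rows=[{"tx":0,"ty":0,"tz":-0.001,"turn":0,"claw":0.6},{"tx":0,"ty":0,"tz":-0.001,"turn":0,"claw":0.6},{"tx":0,"ty":0,"tz":-0.001,"turn":0,"claw":0.6},{"tx":0,"ty":0,"tz":-0.03,"turn":0,"claw":0.6},{"tx":0,"ty":0,"tz":-0.08,"turn":0,"claw":0.6}])

```text
t: 15.9
tool_pos: [546.0, 219.3, 203.4]
ee_rot: [2.255, 2.175, -0.011]
force: [0.5, -0.4, 0.1]
grip_width: 34.4
```

```bash
python3 - <<'E'
from h import *
c=viewer.capture("top")
for b in blocks(c):
    if len(b)>12 and b[2]<800:print(*b)
c=viewer.capture("scene")
for b in blocks(c):
    if len(b)>12 and b[2]<800:print(*b)
go(445.5,-216.5,190,-40.5)
E
```

```text
yellow [358. 202.] 357 zmax 80.8 fin [ 574.6 -221.6] rect 575.2 -222.4 39 16 57.7 body 575.1 -221.6 44 46 57.4
yellow [419. 225.] 409 zmax 81.2 fin [ 517.8 -380.3] rect 518.3 -382.0 17 39 -28.6 body 519.0 -381.2 44 46 62.0
dark [356. 252.] 520 zmax 81.1 fin [ 444.4 -215.8] rect 444.7 -216.6 40 17 50.9 body 445.7 -215.8 63 46 50.8
dark [408. 257.] 540 zmax 81.2 fin [ 435.4 -351.8] rect 435.1 -352.6 16 40 -57.3 body 435.8 -351.5 44 65 32.7
yellow [160. 173.] 290 zmax 86.2 fin [ 525.7 -379.7] rect 524.0 -381.1 19 39 -34.0 body 526.1 -377.8 42 46 54.9
yellow [198. 207.] 288 zmax 84.2 fin [ 582.2 -219.2] rect 580.1 -221.8 41 17 55.2 body 580.8 -221.5 48 45 58.7
yellow [378. 250.] 30 zmax 107.6 fin [525.3 292.1] rect 525.8 291.9 41 8 5.2 body 525.8 292.3 41 9 5.2
yellow [389. 260.] 97 zmax 100.6 fin [541.2 326.8] rect 538.6 328.0 23 56 -41.9 body 538.6 328.0 23 56 48.1
dark [334.  95.] 439 zmax 170.0 fin [61.2  0.2] rect 57.5 -9.1 106 31 80.2 body 56.7 -9.9 107 31 78.9
dark [182. 155.] 271 zmax 81.9 fin [ 441.5 -350.5] rect 442.2 -350.8 18 38 -52.8 body 442.4 -351.1 46 65 33.5
dark [220. 174.] 297 zmax 84.4 fin [ 451.3 -214.5] rect 450.6 -215.4 41 16 50.9 body 452.2 -215.4 64 44 50.8
dark [318. 254.] 184 zmax 103.0 fin [582.2 135.6] rect 588.6 157.3 97 17 87.6 body 590.9 154.6 103 23 88.2
t 16.0 tcp [551.5 223.6 211.5] F [ 0.9  0.6 -0.4] w 34.1 ydir -2.09 tilt [ 0.018 -0.001 -1.   ] j [-0.21  0.69 -0.45  1.69  0.4   0.84 -0.87]
shift m [-0.4437 -0.0902  0.0199]
turn deg 38.41 j7 -49.9
```

The one knock hit a spare yellow, now at (518,-381). Charcoals are unmoved: (445,-216, 50.5°) and (435.3,-352, -57.3°). Take charcoal at (356,252).

>>> drive_tool(rows=[{"tx":-0.05,"ty":-0.01,"tz":0.0,"turn":8,"claw":0.5},{"tx":-0.1,"ty":-0.02,"tz":0.0,"turn":16,"claw":0.5},{"tx":-0.15,"ty":-0.03,"tz":0.0,"turn":24,"claw":0.5},{"tx":-0.2,"ty":-0.04,"tz":0.0,"turn":32,"claw":0.5},{"tx":-0.25,"ty":-0.05,"tz":0.0,"turn":37.5,"claw":0.5}])

```text
t: 16.5
tool_pos: [492.8, -22.3, 210.7]
ee_rot: [2.837, 1.328, 0.026]
force: [1.1, -1.2, -0.1]
grip_width: 42.7
```

```bash
python3 - <<'E'
from h import *
go(446.5,-216,170,-39.5)
E
```

```text
t 16.5 tcp [492.8 -22.3 210.7] F [ 1.1 -1.2 -0.1] w 42.7 ydir -39.86 tilt [ 0.019 -0.001 -1.   ] j [ 0.14  0.55 -0.3   1.99  0.27  0.61 -1.03]
shift m [-0.1788  0.088   0.04  ]
turn deg -0.36 j7 -59.0
```

>>> drive_tool(rows=[{"tx":-0.045,"ty":0.022,"tz":0.01,"turn":0,"claw":0.5},{"tx":-0.09,"ty":0.044,"tz":0.02,"turn":0,"claw":0.5},{"tx":-0.135,"ty":0.066,"tz":0.03,"turn":0,"claw":0.5},{"tx":-0.179,"ty":0.088,"tz":0.05,"turn":0,"claw":0.5},{"tx":-0.179,"ty":0.088,"tz":0.07,"turn":0,"claw":0.5}])

```text
t: 17.0
tool_pos: [444.6, -223.9, 139.7]
ee_rot: [2.841, 1.31, 0.023]
force: [0.3, 0.3, -0.7]
grip_width: 42.6
```

>>> drive_tool(rows=[{"tx":0,"ty":0,"tz":0.02,"turn":0,"claw":0.5},{"tx":0,"ty":0,"tz":0.02,"turn":0,"claw":0.5},{"tx":0,"ty":0,"tz":0.02,"turn":0,"claw":0.5}])

```text
t: 17.3
tool_pos: [445.3, -223.5, 119.8]
ee_rot: [2.841, 1.311, 0.024]
force: [1.0, -0.1, 0.8]
grip_width: 42.8
```

```bash
python3 - <<'E'
from h import *
go(446.5,-216,56,-39.5)
c=viewer.capture("scene")
cv2.imwrite(f"pics/i_scene.png",cv2.resize(c["img"][110:210,150:310],None,fx=5,fy=5,interpolation=2)[:,:,::-1])
E
```

```text
t 17.3 tcp [ 445.3 -223.5  119.8] F [ 1.  -0.1  0.8] w 42.8 ydir -40.45 tilt [ 0.019 -0.005 -1.   ] j [ 0.52  0.71 -0.24  2.06  0.41  0.39 -0.74]
shift m [ 0.006  -0.0051  0.0638]
turn deg -0.95 j7 -42.5
```

View pics/i_scene.png

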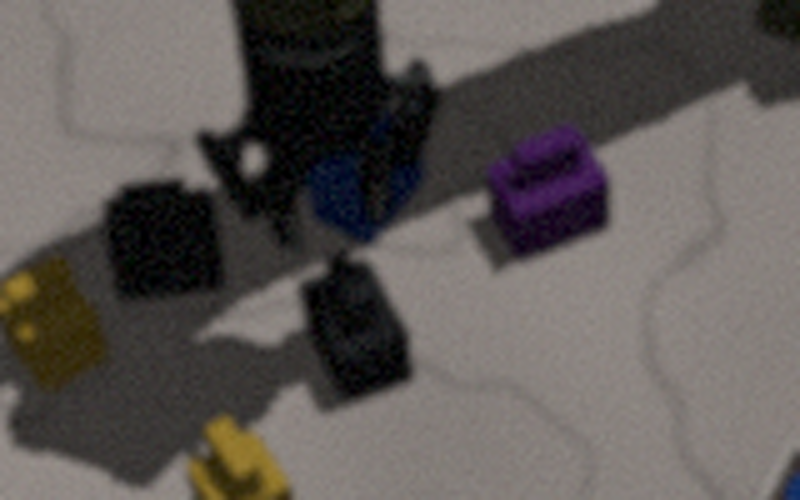

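Fingers (280,220) and (375,190) in the crop straddle the charcoal at (350,320), with a small offset left to correct. Purple (550,190) and blue (365,190) are elsewhere. Descend.

>>> drive_tool(rows=[{"tx":0.006,"ty":-0.005,"tz":0.0,"turn":-1,"claw":0.5},{"tx":0.006,"ty":-0.005,"tz":0.02,"turn":-1,"claw":0.5},{"tx":0.006,"ty":-0.005,"tz":0.04,"turn":-1,"claw":0.5},{"tx":0.006,"ty":-0.005,"tz":0.055,"turn":-1,"claw":0.5},{"tx":0.006,"ty":-0.005,"tz":0.063,"turn":-1,"claw":0.5}])

```text
t: 17.85
tool_pos: [447.9, -214.4, 57.2]
ee_rot: [2.826, 1.34, 0.026]
force: [-0.8, 0.6, -0.3]
grip_width: 43.0
```

>>> drive_tool(rows=[{"tx":0,"ty":0,"tz":0,"turn":0,"claw":0.5},{"tx":0,"ty":0,"tz":0,"turn":0,"claw":0.5}])

```text
t: 18.05
tool_pos: [448.6, -213.8, 57.9]
ee_rot: [2.825, 1.342, 0.028]
force: [0.2, 0.4, 0.1]
grip_width: 43.1
```

```bash
python3 - <<'E'
from h import *
go(446.5,-216,56,-39.5)
E
```

```text
t 18.05 tcp [ 448.6 -213.8   57.9] F [0.2 0.4 0.1] w 43.1 ydir -39.19 tilt [ 0.022 -0.005 -1.   ] j [ 0.44  0.83 -0.14  2.1   0.47  0.22 -0.79]
shift m [-0.0031 -0.0003  0.0018]
turn deg 0.31 j7 -45.4
```

>>> drive_tool(rows=[{"tx":-0.003,"ty":0,"tz":0.001,"turn":0,"claw":0.5},{"tx":-0.003,"ty":0,"tz":0.001,"turn":0,"claw":1},{"tx":-0.003,"ty":0,"tz":0.001,"turn":0,"claw":1},{"tx":-0.003,"ty":0,"tz":0.001,"turn":0,"claw":1},{"tx":-0.003,"ty":0,"tz":0.001,"turn":0,"claw":1}])

```text
t: 18.55
tool_pos: [446.7, -216.3, 57.5]
ee_rot: [2.825, 1.341, 0.028]
force: [-1.1, 0.9, 5.7]
grip_width: 15.4
```

>>> drive_tool(rows=[{"tx":0,"ty":0,"tz":0,"turn":0,"claw":1},{"tx":0,"ty":0,"tz":0,"turn":0,"claw":1}])

```text
t: 18.75
tool_pos: [446.7, -216.4, 57.6]
ee_rot: [2.825, 1.341, 0.029]
force: [-0.5, 0.8, -1.5]
grip_width: 15.0
```

```bash
python3 - <<'E'
from h import *
st()
E
```

```text
t 18.75 tcp [ 446.7 -216.4   57.6] F [-0.5  0.8 -1.5] w 15.0 ydir -39.22 tilt [ 0.023 -0.005 -1.   ] j [ 0.44  0.83 -0.14  2.1   0.47  0.22 -0.79]
```

>>> drive_tool(rows=[{"tx":0,"ty":0,"tz":-0.02,"turn":0,"claw":1},{"tx":0,"ty":0,"tz":-0.06,"turn":0,"claw":1},{"tx":0,"ty":0,"tz":-0.11,"turn":-8,"claw":1},{"tx":0,"ty":0,"tz":-0.15,"turn":-16,"claw":1},{"tx":0,"ty":0,"tz":-0.15,"turn":-24,"claw":1}])

```text
t: 19.25
tool_pos: [446.2, -216.6, 212.4]
ee_rot: [2.47, 1.898, 0.031]
force: [0.9, -0.7, -1.8]
grip_width: 15.2
```

```bash
python3 - <<'E'
from h import *
go(546.3,158.5,205,-1.87)
E
```

```text
t 19.25 tcp [ 446.2 -216.6  212.4] F [ 0.9 -0.7 -1.8] w 15.2 ydir -14.92 tilt [ 0.032 -0.009 -0.999] j [ 0.68  0.57 -0.5   1.99  0.44  0.65 -0.36]
shift m [ 3.882e-01 -2.000e-04  7.200e-03]
turn deg -13.05 j7 -20.8
```

>>> drive_tool(rows=[{"tx":0.048,"ty":0,"tz":0.0,"turn":-8,"claw":1},{"tx":0.096,"ty":0,"tz":0.0,"turn":-13,"claw":1},{"tx":0.144,"ty":0,"tz":0.0,"turn":-13,"claw":1},{"tx":0.192,"ty":0,"tz":0.0,"turn":-13,"claw":1},{"tx":0.24,"ty":0,"tz":0.0,"turn":-13,"claw":1}])

```text
t: 19.75
tool_pos: [508.1, 16.8, 212.2]
ee_rot: [2.238, 2.163, 0.025]
force: [1.1, -0.5, -0.8]
grip_width: 15.1
```

```bash
python3 - <<'E'
from h import *
go(546.3,158.5,205,-1.87)
E
```

```text
t 19.75 tcp [508.1  16.8 212.2] F [ 1.1 -0.5 -0.8] w 15.1 ydir -1.94 tilt [ 0.032 -0.01  -0.999] j [ 0.19  0.59 -0.52  1.95  0.48  0.69 -0.65]
shift m [0.1429 0.0331 0.007 ]
turn deg -0.07 j7 -37.4
```

Tool tilt has built up to 1.8°. It drifts when a call starts mid-motion: rising adds tilt and descending removes it. I'll use a fast descent to undo it.

>>> drive_tool(rows=[{"tx":0.045,"ty":0.01,"tz":-0.02,"turn":0,"claw":1},{"tx":0.09,"ty":0.02,"tz":-0.04,"turn":0,"claw":1},{"tx":0.13,"ty":0.03,"tz":-0.06,"turn":0,"claw":1},{"tx":0.143,"ty":0.033,"tz":-0.08,"turn":0,"claw":1},{"tx":0.143,"ty":0.033,"tz":-0.08,"turn":0,"claw":1}])

```text
t: 20.25
tool_pos: [544.6, 163.9, 294.4]
ee_rot: [2.233, 2.168, 0.036]
force: [0.1, -0.4, -0.7]
grip_width: 14.9
```

>>> drive_tool(rows=[{"tx":0,"ty":0,"tz":0,"turn":0,"claw":1},{"tx":0,"ty":0,"tz":0.04,"turn":0,"claw":1},{"tx":0,"ty":0,"tz":0.085,"turn":0,"claw":1}])

```text
t: 20.55
tool_pos: [548.4, 161.6, 208.9]
ee_rot: [2.234, 2.164, 0.038]
force: [0.3, -0.0, -1.2]
grip_width: 15.4
```

>>> drive_tool(rows=[{"tx":0,"ty":0,"tz":0,"turn":0,"claw":1},{"tx":0,"ty":0,"tz":0,"turn":0,"claw":1},{"tx":0,"ty":0,"tz":0,"turn":0,"claw":1}])

```text
t: 20.85
tool_pos: [549.4, 161.5, 210.6]
ee_rot: [2.235, 2.162, 0.042]
force: [0.2, 0.4, 0.1]
grip_width: 15.3
```

```bash
python3 - <<'E'
from h import *
go(546.3,158.5,190,-1.87)
E
```

```text
t 20.85 tcp [549.4 161.5 210.6] F [0.2 0.4 0.1] w 15.3 ydir -1.89 tilt [ 0.042 -0.004 -0.999] j [-0.08  0.66 -0.5   1.78  0.47  0.78 -0.85]
shift m [-0.0031 -0.0038  0.0204]
turn deg -0.02 j7 -48.9
```

>>> drive_tool(rows=[{"tx":0,"ty":0,"tz":0,"turn":0,"claw":1}])

```text
t: 20.95
tool_pos: [550.3, 161.9, 212.5]
ee_rot: [2.234, 2.161, 0.047]
force: [0.5, -0.1, -0.8]
grip_width: 15.4
```

>>> drive_tool(rows=[{"tx":0,"ty":0,"tz":0,"turn":0,"claw":1}])

```text
t: 21.05
tool_pos: [551.3, 162.2, 214.2]
ee_rot: [2.234, 2.159, 0.051]
force: [-0.9, 0.8, -1.2]
grip_width: 15.0
```

>>> drive_tool(rows=[{"tx":0,"ty":0,"tz":0,"turn":0,"claw":1}])

```text
t: 21.15
tool_pos: [551.8, 162.4, 215.4]
ee_rot: [2.233, 2.158, 0.054]
force: [-0.2, -0.2, -1.4]
grip_width: 15.4
```

```bash
python3 - <<'E'
from h import *
go(546.3,158.5,190,-1.87)
E
```

```text
t 21.15 tcp [551.8 162.4 215.4] F [-0.2 -0.2 -1.4] w 15.4 ydir -1.95 tilt [ 0.05  -0.001 -0.999] j [-0.08  0.66 -0.5   1.77  0.47  0.78 -0.85]
shift m [-0.0041 -0.0067  0.0251]
turn deg -0.08 j7 -48.8
```

>>> drive_tool(rows=[{"tx":-0.004,"ty":-0.005,"tz":-0.02,"turn":0,"claw":1},{"tx":-0.004,"ty":-0.005,"tz":-0.04,"turn":0,"claw":1},{"tx":-0.004,"ty":-0.005,"tz":-0.04,"turn":0,"claw":1},{"tx":-0.004,"ty":-0.005,"tz":-0.04,"turn":0,"claw":1},{"tx":-0.004,"ty":-0.005,"tz":-0.04,"turn":0,"claw":1}])

```text
t: 21.65
tool_pos: [544.3, 158.3, 254.4]
ee_rot: [2.233, 2.158, 0.052]
force: [-0.1, -0.3, -2.0]
grip_width: 15.3
```

>>> drive_tool(rows=[{"tx":0,"ty":0,"tz":0.03,"turn":0,"claw":1}])

```text
t: 21.75
tool_pos: [548.0, 159.7, 226.6]
ee_rot: [2.232, 2.156, 0.063]
force: [1.4, 0.0, -1.4]
grip_width: 15.1
```

```bash
python3 - <<'E'
from h import *
st()
E
```

```text
t 21.75 tcp [548.  159.7 226.6] F [ 1.4  0.  -1.4] w 15.1 ydir -1.97 tilt [ 0.055  0.001 -0.998] j [-0.07  0.64 -0.51  1.78  0.46  0.79 -0.84]
```

>>> drive_tool(rows=[{"tx":0,"ty":0,"tz":0,"turn":0,"claw":1}])

```text
t: 21.85
tool_pos: [545.4, 157.8, 222.6]
ee_rot: [2.234, 2.159, 0.05]
force: [-1.5, 1.0, -0.7]
grip_width: 15.0
```

>>> drive_tool(rows=[{"tx":0,"ty":0,"tz":0,"turn":0,"claw":1}])

```text
t: 21.95
tool_pos: [545.4, 158.2, 222.6]
ee_rot: [2.234, 2.16, 0.049]
force: [0.1, 0.5, -0.3]
grip_width: 15.2
```

```bash
python3 - <<'E'
from h import *
st()
E
```

```text
t 21.95 tcp [545.4 158.2 222.6] F [ 0.1  0.5 -0.3] w 15.2 ydir -1.93 tilt [ 0.047 -0.003 -0.999] j [-0.07  0.64 -0.51  1.79  0.46  0.79 -0.84]
```

>>> drive_tool(rows=[{"tx":0,"ty":0,"tz":-0.04,"turn":0,"claw":1}])

```text
t: 22.05
tool_pos: [540.5, 156.1, 258.6]
ee_rot: [2.237, 2.163, 0.032]
force: [0.8, -0.3, -0.5]
grip_width: 15.3
```

>>> drive_tool(rows=[{"tx":0,"ty":0,"tz":0,"turn":0,"claw":1}])

```text
t: 22.15
tool_pos: [543.3, 158.7, 263.7]
ee_rot: [2.234, 2.161, 0.047]
force: [0.7, 0.6, -0.5]
grip_width: 15.1
```

```bash
python3 - <<'E'
from h import *
st()
E
```

```text
t 22.15 tcp [543.3 158.7 263.7] F [ 0.7  0.6 -0.5] w 15.1 ydir -1.89 tilt [ 0.044 -0.003 -0.999] j [-0.05  0.59 -0.54  1.74  0.41  0.89 -0.8 ]
```

>>> drive_tool(rows=[{"tx":0,"ty":0,"tz":0,"turn":0,"claw":1},{"tx":0,"ty":0,"tz":0,"turn":0,"claw":1},{"tx":0,"ty":0,"tz":0,"turn":0,"claw":1}])

```text
t: 22.45
tool_pos: [543.1, 158.5, 263.5]
ee_rot: [2.234, 2.162, 0.046]
force: [-0.1, 1.0, -1.4]
grip_width: 15.4
```

```bash
python3 - <<'E'
from h import *
st()
E
```

```text
t 22.45 tcp [543.1 158.5 263.5] F [-0.1  1.  -1.4] w 15.4 ydir -1.88 tilt [ 0.044 -0.003 -0.999] j [-0.05  0.59 -0.54  1.74  0.41  0.89 -0.8 ]
```

>>> drive_tool(rows=[{"tx":0,"ty":0,"tz":-0.045,"turn":0,"claw":1}])

```text
t: 22.55
tool_pos: [537.8, 156.1, 303.4]
ee_rot: [2.237, 2.165, 0.026]
force: [0.7, -0.4, -0.7]
grip_width: 15.0
```

>>> drive_tool(rows=[{"tx":0,"ty":0,"tz":0,"turn":0,"claw":1},{"tx":0,"ty":0,"tz":0.015,"turn":0,"claw":1},{"tx":0,"ty":0,"tz":0.03,"turn":0,"claw":1},{"tx":0,"ty":0,"tz":0.045,"turn":0,"claw":1},{"tx":0,"ty":0,"tz":0.045,"turn":0,"claw":1}])

```text
t: 23.05
tool_pos: [537.8, 154.7, 256.1]
ee_rot: [2.238, 2.167, 0.019]
force: [0.6, -0.8, -0.3]
grip_width: 15.2
```

```bash
python3 - <<'E'
from h import *
st()
E
```

```text
t 23.05 tcp [537.8 154.7 256.1] F [ 0.6 -0.8 -0.3] w 15.2 ydir -1.86 tilt [ 0.027 -0.01  -1.   ] j [-0.05  0.6  -0.54  1.75  0.41  0.89 -0.8 ]
```

Works: tilt dropped from 0.044 to 0.027. Once more.

>>> drive_tool(rows=[{"tx":0,"ty":0,"tz":-0.045,"turn":0,"claw":1}])

```text
t: 23.15
tool_pos: [533.4, 152.9, 296.5]
ee_rot: [2.241, 2.171, 0.0]
force: [0.7, -0.7, -0.5]
grip_width: 15.4
```

>>> drive_tool(rows=[{"tx":0,"ty":0,"tz":0,"turn":0,"claw":1},{"tx":0,"ty":0,"tz":0.015,"turn":0,"claw":1},{"tx":0,"ty":0,"tz":0.03,"turn":0,"claw":1},{"tx":0,"ty":0,"tz":0.045,"turn":0,"claw":1},{"tx":0,"ty":0,"tz":0.045,"turn":0,"claw":1}])

```text
t: 23.65
tool_pos: [533.0, 151.5, 250.0]
ee_rot: [2.242, 2.171, -0.005]
force: [0.0, -0.3, 0.1]
grip_width: 15.5
```

```bash
python3 - <<'E'
from h import *
go(546.3,158.5,188,-1.87)
E
```

```text
t 23.65 tcp [533.  151.5 250. ] F [ 0.  -0.3  0.1] w 15.5 ydir -1.83 tilt [ 0.012 -0.017 -1.   ] j [-0.05  0.61 -0.54  1.76  0.41  0.89 -0.8 ]
shift m [0.0085 0.0123 0.0621]
turn deg 0.04 j7 -46.1
```

>>> drive_tool(rows=[{"tx":0.008,"ty":0.012,"tz":0.02,"turn":0,"claw":1},{"tx":0.008,"ty":0.012,"tz":0.04,"turn":0,"claw":1},{"tx":0.008,"ty":0.012,"tz":0.06,"turn":0,"claw":1},{"tx":0.008,"ty":0.012,"tz":0.062,"turn":0,"claw":1},{"tx":0.008,"ty":0.012,"tz":0.062,"turn":0,"claw":1}])

```text
t: 24.15
tool_pos: [546.3, 158.3, 188.7]
ee_rot: [2.242, 2.171, -0.004]
force: [0.1, -0.7, 0.1]
grip_width: 15.4
```

```bash
python3 - <<'E'
from h import *
s,R=st()
for i in range(2):
  c=viewer.capture("scene")
  s,R=st()
  print(held(c,"dark",s["tool_pos"][2]-7.5))
cv2.imwrite(f"pics/k_scene.png",cv2.resize(c["img"][180:280,260:420],None,fx=5,fy=5,interpolation=2)[:,:,::-1])
go(546.3,158.5,130,-1.87)
E
```

```text
t 24.15 tcp [546.3 158.3 188.7] F [ 0.1 -0.7  0.1] w 15.4 ydir -1.83 tilt [ 0.012 -0.017 -1.   ] j [-0.09  0.7  -0.49  1.78  0.48  0.78 -0.86]
t 24.2 tcp [546.7 158.5 189.2] F [ 0.2 -0.9  0.1] w 15.3 ydir -1.83 tilt [ 0.013 -0.016 -1.   ] j [-0.09  0.7  -0.49  1.78  0.48  0.78 -0.86]
(array([535.,  27.]), 192, ((-409.96881103515625, 504.19952392578125), (158.3731689453125, 36.792301177978516), 80.78038024902344), array([-440.8,  429. ,  174.7]), array([-398.3,  583.4,  188.6]))
t 24.25 tcp [546.9 158.6 189.4] F [-0.3 -0.5 -0.1] w 15.1 ydir -1.83 tilt [ 0.014 -0.016 -1.   ] j [-0.09  0.7  -0.49  1.78  0.48  0.78 -0.86]
(array([536.,  27.]), 201, ((-407.83343505859375, 504.725830078125), (154.7500762939453, 27.22107696533203), 83.09719848632812), array([-430.5,  428.9,  175.2]), array([-398.2,  582.9,  188.8]))
t 24.25 tcp [546.9 158.6 189.4] F [-0.3 -0.5 -0.1] w 15.1 ydir -1.83 tilt [ 0.014 -0.016 -1.   ] j [-0.09  0.7  -0.49  1.78  0.48  0.78 -0.86]
shift m [ 0.0008 -0.0014  0.0594]
turn deg 0.04 j7 -49.3
```

View pics/k_scene.png

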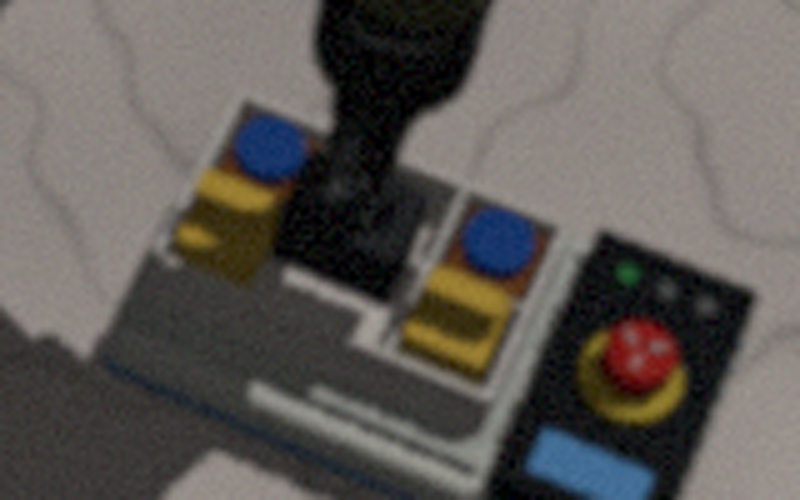

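Restrict the measurement to the tray area.

```bash
cat >> h.py <<'E'
def held2(c,xy,zt,r=60):
    W=cloud(c);k=(abs(W[...,2]-zt)<8)&(np.hypot(W[...,0]-xy[0]-4,W[...,1]-xy[1])<r)&(c["img"].max(-1)<75)
    k=cv2.morphologyEx(k.astype(np.uint8),cv2.MORPH_OPEN,np.ones((2,2)))
    P=W[k>0]
    return len(P),cv2.minAreaRect(P[:,:2].astype(np.float32)),np.percentile(P,[2,50,98],axis=0).round(1).tolist()
E
python3 - <<'E'
from h import *
c=viewer.capture("scene")
s,R=st()
for dz in(-11,-8,-5):print(held2(c,s["tool_pos"],s["tool_pos"][2]+dz))
c=viewer.capture("top");print(tray(c)[:2]);
W=cloud(c);print(len(W))
go(546.3,158.5,130,-1.87)
cv2.imwrite(f"pics/k_top.png",cv2.resize(c["img"][150:280,100:300],None,fx=4,fy=4,interpolation=2)[:,:,::-1])
E
```

```text
t 24.3 tcp [546.9 158.6 189.5] F [ 0.   0.6 -0.4] w 15.1 ydir -1.83 tilt [ 0.014 -0.016 -1.   ] j [-0.09  0.7  -0.49  1.78  0.48  0.78 -0.86]
(279, ((536.1259155273438, 157.85064697265625), (52.49969482421875, 143.23660278320312), 62.28938674926758), [[nan, nan, nan], [nan, nan, nan], [nan, nan, nan]])
(255, ((540.3839721679688, 165.95867919921875), (65.9451904296875, 133.05909729003906), 50.342533111572266), [[nan, nan, nan], [nan, nan, nan], [nan, nan, nan]])
(214, ((540.2576293945312, 159.85061645507812), (61.780372619628906, 143.8300323486328), 87.63954162597656), [[nan, nan, nan], [nan, nan, nan], [nan, nan, nan]])
(array([ 4.67880091e+02,  2.93858065e+02, -3.80818096e-02]), np.float64(0.623685160438449))
420
t 24.35 tcp [546.7 158.5 189.3] F [ 0.   0.8 -0.6] w 15.2 ydir -1.84 tilt [ 0.014 -0.016 -1.   ] j [-0.09  0.7  -0.49  1.78  0.48  0.78 -0.86]
shift m [ 0.0009 -0.0013  0.0593]
turn deg 0.03 j7 -49.4
```

View pics/k_top.png

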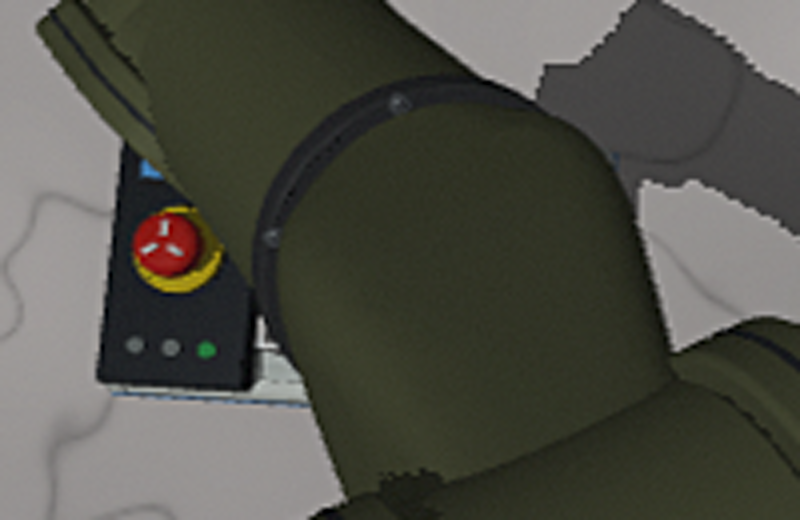

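```bash
cat >> h.py <<'E'
def held3(c,xy,zt,tol=8):
    W=cloud(c);k=(abs(W[...,2]-zt)<tol)&(np.hypot(W[...,0]-xy[0]-4,W[...,1]-xy[1])<60)
    P=W[k]
    return len(P),cv2.minAreaRect(P[:,:2].astype(np.float32)),np.percentile(P,[3,50,97],axis=0).round(1).tolist()
E
python3 - <<'E'
from h import *
c=viewer.capture("scene")
s,R=st()
for dz in(-8,-15,-30):print(held3(c,s["tool_pos"],s["tool_pos"][2]+dz))
E
```

```text
t 24.4 tcp [546.6 158.3 189.2] F [-0.1  0.5  0.1] w 15.2 ydir -1.84 tilt [ 0.014 -0.016 -1.   ] j [-0.09  0.7  -0.49  1.78  0.48  0.78 -0.86]
(264, ((550.0146484375, 156.86990356445312), (66.17344665527344, 48.56239318847656), 88.59083557128906), [[530.1, 125.4, 174.3], [561.2, 165.5, 179.3], [572.8, 189.0, 185.0]])
(258, ((551.222900390625, 156.8275604248047), (48.68537139892578, 67.49138641357422), 1.0807852745056152), [[530.0, 125.3, 168.7], [563.3, 165.5, 178.2], [573.5, 189.3, 181.8]])
(89, ((566.0005493164062, 166.29132080078125), (36.76789093017578, 77.89997863769531), 31.564830780029297), [[548.7, 126.6, 151.8], [571.6, 160.4, 159.0], [573.8, 189.4, 165.8]])
```

Block centre reads (550.5, 156.9), 66x48, against pocket long_b (551.5, 158.3) in the same camera. Shift y +1.3 mm and descend.

>>> drive_tool(rows=[{"tx":0.0013,"ty":0,"tz":0.01,"turn":0,"claw":1},{"tx":0.0013,"ty":0,"tz":0.02,"turn":0,"claw":1},{"tx":0.0013,"ty":0,"tz":0.03,"turn":0,"claw":1},{"tx":0.0013,"ty":0,"tz":0.038,"turn":0,"claw":1},{"tx":0.0013,"ty":0,"tz":0.04,"turn":0,"claw":1}])

```text
t: 24.9
tool_pos: [546.6, 158.6, 147.6]
ee_rot: [2.242, 2.172, -0.005]
force: [-0.4, -0.3, -0.8]
grip_width: 14.9
```

>>> drive_tool(rows=[{"tx":0,"ty":0,"tz":0.01,"turn":0,"claw":1},{"tx":0,"ty":0,"tz":0.017,"turn":0,"claw":1},{"tx":0,"ty":0,"tz":0.021,"turn":0,"claw":1},{"tx":0,"ty":0,"tz":0.024,"turn":0,"claw":1},{"tx":0,"ty":0,"tz":0.026,"turn":0,"claw":1}])

```text
t: 25.4
tool_pos: [546.8, 157.2, 123.7]
ee_rot: [2.242, 2.169, -0.008]
force: [-7.3, -6.3, 32.5]
grip_width: 15.2
```

>>> drive_tool(rows=[{"tx":0,"ty":0,"tz":-0.002,"turn":0,"claw":0.6},{"tx":0,"ty":0,"tz":-0.002,"turn":0,"claw":0.6},{"tx":0,"ty":0,"tz":-0.002,"turn":0,"claw":0.6},{"tx":0,"ty":0,"tz":-0.03,"turn":0,"claw":0.6},{"tx":0,"ty":0,"tz":-0.06,"turn":0,"claw":0.6}])

```text
t: 25.9
tool_pos: [545.2, 158.1, 183.1]
ee_rot: [2.242, 2.17, -0.012]
force: [1.0, -0.5, -0.0]
grip_width: 34.3
```

>>> drive_tool(rows=[{"tx":0,"ty":0,"tz":-0.025,"turn":0,"claw":0.6},{"tx":0,"ty":0,"tz":-0.025,"turn":0,"claw":0.6},{"tx":0,"ty":0,"tz":-0.025,"turn":0,"claw":0.6}])

```text
t: 26.2
tool_pos: [545.0, 158.5, 208.1]
ee_rot: [2.242, 2.17, -0.011]
force: [0.3, -0.4, -0.1]
grip_width: 34.4
```

```bash
python3 - <<'E'
from h import *
go(436.5,-351.5,190,32.6)
E
```

```text
t 26.2 tcp [545.  158.5 208.1] F [ 0.3 -0.4 -0.1] w 34.4 ydir -1.87 tilt [ 0.01 -0.02 -1.  ] j [-0.08  0.68 -0.51  1.76  0.46  0.82 -0.85]
shift m [-0.5128 -0.092   0.0274]
turn deg -34.47 j7 -48.4
```

>>> drive_tool(rows=[{"tx":-0.048,"ty":-0.009,"tz":0.0,"turn":-8,"claw":0.5},{"tx":-0.096,"ty":-0.018,"tz":0.0,"turn":-16,"claw":0.5},{"tx":-0.144,"ty":-0.026,"tz":0.0,"turn":-24,"claw":0.5},{"tx":-0.192,"ty":-0.034,"tz":0.0,"turn":-32,"claw":0.5},{"tx":-0.24,"ty":-0.043,"tz":0.0,"turn":-34.5,"claw":0.5}])

```text
t: 26.7
tool_pos: [492.7, -81.8, 211.0]
ee_rot: [1.495, 2.745, -0.022]
force: [0.4, 0.0, 0.2]
grip_width: 43.0
```

```bash
python3 - <<'E'
from h import *
go(436.5,-351.5,190,32.6)
E
```

```text
t 26.7 tcp [492.7 -81.8 211. ] F [0.4 0.  0.2] w 43.0 ydir 32.86 tilt [ 0.007 -0.02  -1.   ] j [ 0.5   0.63 -0.71  1.95  0.62  0.78  0.  ]
shift m [-0.1955 -0.1935  0.0259]
turn deg 0.26 j7 0.1
```

>>> drive_tool(rows=[{"tx":-0.034,"ty":-0.034,"tz":0.0,"turn":0,"claw":0.5},{"tx":-0.068,"ty":-0.068,"tz":0.0,"turn":0,"claw":0.5},{"tx":-0.102,"ty":-0.102,"tz":0.0,"turn":0,"claw":0.5},{"tx":-0.136,"ty":-0.136,"tz":0.01,"turn":0,"claw":0.5},{"tx":-0.165,"ty":-0.165,"tz":0.02,"turn":0,"claw":0.5}])

```text
t: 27.2
tool_pos: [441.9, -313.1, 193.5]
ee_rot: [1.498, 2.746, -0.023]
force: [-0.3, 0.3, -0.1]
grip_width: 42.8
```

```bash
python3 - <<'E'
from h import *
go(437,-351.5,120,32.6)
E
```

```text
t 27.2 tcp [ 441.9 -313.1  193.5] F [-0.3  0.3 -0.1] w 42.8 ydir 32.75 tilt [ 0.005 -0.019 -1.   ] j [ 0.95  0.71 -0.72  1.86  0.66  0.81  0.45]
shift m [-0.0283 -0.0245  0.0742]
turn deg 0.15 j7 25.9
```

>>> drive_tool(rows=[{"tx":-0.028,"ty":-0.024,"tz":0.02,"turn":0,"claw":0.5},{"tx":-0.028,"ty":-0.024,"tz":0.04,"turn":0,"claw":0.5},{"tx":-0.028,"ty":-0.024,"tz":0.06,"turn":0,"claw":0.5},{"tx":-0.028,"ty":-0.024,"tz":0.074,"turn":0,"claw":0.5},{"tx":-0.028,"ty":-0.024,"tz":0.074,"turn":0,"claw":0.5}])

```text
t: 27.7
tool_pos: [435.5, -349.9, 117.6]
ee_rot: [1.5, 2.751, -0.022]
force: [-0.7, 0.0, 0.5]
grip_width: 42.5
```

```bash
python3 - <<'E'
from h import *
c=viewer.capture("scene")
for b in blocks(c):
    if len(b)>12 and b[2]<800 and b[6][1]<0:print(*b)
cv2.imwrite(f"pics/l_scene.png",cv2.resize(c["img"][100:200,120:280],None,fx=5,fy=5,interpolation=2)[:,:,::-1])
cv2.imwrite(f"pics/l2_scene.png",cv2.resize(c["img"][190:290,270:430],None,fx=5,fy=5,interpolation=2)[:,:,::-1])
go(437,-351.5,57,32.6)
E
```

```text
yellow [159. 172.] 137 zmax 81.9 fin [ 521.5 -376.6] rect 520.8 -377.2 13 30 -26.5 body 529.7 -373.9 27 42 59.0
yellow [197. 206.] 243 zmax 80.7 fin [ 581.6 -219.9] rect 579.5 -221.6 41 16 54.0 body 581.4 -222.0 47 44 57.4
dark [182. 155.] 311 zmax 169.4 fin [ 441.3 -351.2] rect 439.8 -351.8 20 36 -58.7 body 453.7 -343.9 74 65 31.7
dark [193. 291.] 124 zmax 94.3 fin [ 816.4 -105.7] rect 815.7 -107.4 8 37 -80.8 body 813.9 -106.5 12 47 11.7
t 27.75 tcp [ 436.6 -350.2  119. ] F [0.1 0.7 0.1] w 42.4 ydir 32.81 tilt [ 0.003 -0.018 -1.   ] j [ 0.95  0.83 -0.64  1.86  0.77  0.7   0.43]
shift m [-0.0004  0.0001  0.062 ]
turn deg 0.21 j7 24.6
```

View pics/l_scene.png

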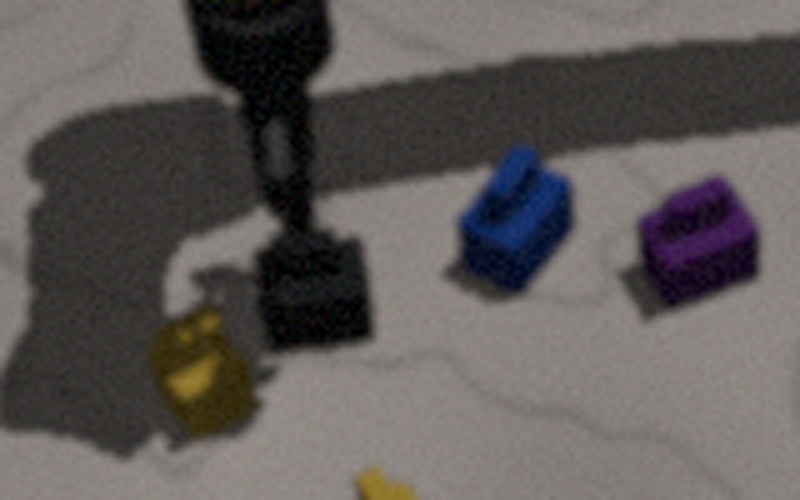

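View pics/l2_scene.png

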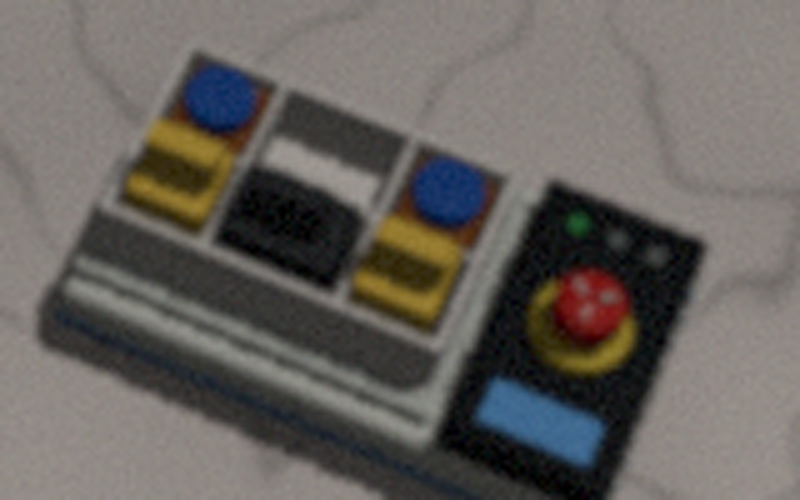

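The second crop shows b1, long_b and b2 filled. The first shows the gripper over the second charcoal (310,290), with the spare yellow at (200,370) clear of it. Descend and grip.

>>> drive_tool(rows=[{"tx":0,"ty":0,"tz":0.02,"turn":0,"claw":0.5},{"tx":0,"ty":0,"tz":0.04,"turn":0,"claw":0.5},{"tx":0,"ty":0,"tz":0.055,"turn":0,"claw":0.5},{"tx":0,"ty":0,"tz":0.062,"turn":0,"claw":0.5},{"tx":0,"ty":0,"tz":0.062,"turn":0,"claw":0.5}])

```text
t: 28.25
tool_pos: [436.7, -351.0, 56.6]
ee_rot: [1.498, 2.75, -0.022]
force: [-0.4, 0.6, 0.8]
grip_width: 42.7
```

```bash
python3 - <<'E'
from h import *
go(437,-351.5,57,32.6)
E
```

```text
t 28.25 tcp [ 436.7 -351.    56.6] F [-0.4  0.6  0.8] w 42.7 ydir 32.83 tilt [ 0.002 -0.017 -1.   ] j [ 0.9   0.92 -0.55  1.89  0.88  0.59  0.34]
shift m [-0.0006  0.     -0.0004]
turn deg 0.23 j7 19.4
```

>>> drive_tool(rows=[{"tx":0,"ty":0,"tz":0.001,"turn":0,"claw":1},{"tx":0,"ty":0,"tz":0.001,"turn":0,"claw":1},{"tx":0,"ty":0,"tz":0.001,"turn":0,"claw":1},{"tx":0,"ty":0,"tz":0.001,"turn":0,"claw":1},{"tx":0,"ty":0,"tz":0.001,"turn":0,"claw":1}])

```text
t: 28.75
tool_pos: [436.9, -351.2, 56.0]
ee_rot: [1.498, 2.749, -0.022]
force: [-0.3, 0.3, 2.1]
grip_width: 15.1
```

>>> drive_tool(rows=[{"tx":0,"ty":0,"tz":0,"turn":0,"claw":1},{"tx":0,"ty":0,"tz":0,"turn":0,"claw":1}])

```text
t: 28.95
tool_pos: [436.8, -351.3, 56.1]
ee_rot: [1.498, 2.749, -0.022]
force: [-0.1, -0.1, -0.3]
grip_width: 15.0
```

>>> drive_tool(rows=[{"tx":0,"ty":0,"tz":-0.02,"turn":0,"claw":1},{"tx":0,"ty":0,"tz":-0.06,"turn":0,"claw":1},{"tx":0,"ty":0,"tz":-0.11,"turn":0,"claw":1},{"tx":0,"ty":0,"tz":-0.15,"turn":8,"claw":1},{"tx":0,"ty":0,"tz":-0.15,"turn":8,"claw":1}])

```text
t: 29.45
tool_pos: [440.1, -349.5, 211.5]
ee_rot: [1.683, 2.626, -0.02]
force: [0.5, 0.3, -0.5]
grip_width: 15.0
```

```bash
python3 - <<'E'
from h import *
go(490.3,160,208,-1.87)
E
```

```text
t 29.45 tcp [ 440.1 -349.5  211.5] F [ 0.5  0.3 -0.5] w 15.0 ydir 24.68 tilt [ 0.012 -0.023 -1.   ] j [ 0.99  0.7  -0.7   1.79  0.61  0.86  0.43]
shift m [ 0.4419  0.2584 -0.0076]
turn deg 26.55 j7 24.7
```

>>> drive_tool(rows=[{"tx":0.042,"ty":0.024,"tz":0.0,"turn":8,"claw":1},{"tx":0.084,"ty":0.048,"tz":0.0,"turn":16,"claw":1},{"tx":0.126,"ty":0.073,"tz":0.0,"turn":24,"claw":1},{"tx":0.168,"ty":0.097,"tz":0.0,"turn":26.5,"claw":1},{"tx":0.21,"ty":0.122,"tz":0.0,"turn":26.5,"claw":1}])

```text
t: 29.95
tool_pos: [462.5, -106.1, 205.6]
ee_rot: [2.24, 2.169, -0.013]
force: [1.9, -0.2, 0.5]
grip_width: 15.3
```

```bash
python3 - <<'E'
from h import *
go(490.3,160,208,-1.87)
E
```

```text
t 29.95 tcp [ 462.5 -106.1  205.6] F [ 1.9 -0.2  0.5] w 15.3 ydir -1.84 tilt [ 0.011 -0.023 -1.   ] j [ 0.46  0.57 -0.53  2.04  0.51  0.65 -0.46]
shift m [ 0.2667  0.0193 -0.0083]
turn deg 0.03 j7 -26.1
```

>>> drive_tool(rows=[{"tx":0.045,"ty":0.003,"tz":-0.002,"turn":0,"claw":1},{"tx":0.09,"ty":0.006,"tz":-0.004,"turn":0,"claw":1},{"tx":0.135,"ty":0.01,"tz":-0.006,"turn":0,"claw":1},{"tx":0.18,"ty":0.013,"tz":-0.008,"turn":0,"claw":1},{"tx":0.225,"ty":0.016,"tz":-0.008,"turn":0,"claw":1}])

```text
t: 30.45
tool_pos: [485.3, 120.0, 208.1]
ee_rot: [2.238, 2.17, -0.015]
force: [-0.4, -0.2, -0.7]
grip_width: 15.1
```

```bash
python3 - <<'E'
from h import *
go(490.3,160,190,-1.87)
E
```

```text
t 30.45 tcp [485.3 120.  208.1] F [-0.4 -0.2 -0.7] w 15.1 ydir -1.78 tilt [ 0.01  -0.024 -1.   ] j [-0.03  0.6  -0.51  1.96  0.48  0.71 -0.87]
shift m [0.0406 0.0036 0.0171]
turn deg 0.09 j7 -49.7
```

>>> drive_tool(rows=[{"tx":0.03,"ty":0.003,"tz":0.005,"turn":0,"claw":1},{"tx":0.037,"ty":0.0036,"tz":0.01,"turn":0,"claw":1},{"tx":0.037,"ty":0.0036,"tz":0.018,"turn":0,"claw":1},{"tx":0.037,"ty":0.0036,"tz":0.018,"turn":0,"claw":1},{"tx":0.037,"ty":0.0036,"tz":0.018,"turn":0,"claw":1}])

```text
t: 30.95
tool_pos: [489.8, 154.0, 188.6]
ee_rot: [2.241, 2.167, -0.019]
force: [0.3, 0.3, -0.2]
grip_width: 14.7
```

```bash
python3 - <<'E'
from h import *
c=viewer.capture("scene")
s,R=st()
for dz in(-6,-13):print(held3(c,s["tool_pos"],s["tool_pos"][2]+dz))
cv2.imwrite(f"pics/m_scene.png",cv2.resize(c["img"][180:280,260:420],None,fx=5,fy=5,interpolation=2)[:,:,::-1])
go(490.3,160,150,-1.87)
E
```

```text
t 31.0 tcp [490.1 154.3 189. ] F [-0.4  0.1 -0.3] w 14.9 ydir -1.92 tilt [ 0.009 -0.025 -1.   ] j [-0.11  0.64 -0.48  1.93  0.5   0.69 -0.94]
(254, ((494.1385498046875, 152.07400512695312), (65.77085876464844, 49.38233947753906), 88.24556732177734), [[473.0, 121.1, 175.5], [503.9, 157.6, 180.8], [516.7, 184.0, 187.1]])
(267, ((494.0343933105469, 152.18887329101562), (65.80216979980469, 49.447357177734375), 88.54185485839844), [[473.0, 121.2, 169.8], [506.0, 157.1, 179.5], [516.8, 184.7, 183.5]])
t 31.0 tcp [490.1 154.3 189. ] F [-0.4  0.1 -0.3] w 14.9 ydir -1.92 tilt [ 0.009 -0.025 -1.   ] j [-0.11  0.64 -0.48  1.93  0.5   0.69 -0.94]
shift m [ 0.0067 -0.0004  0.0388]
turn deg -0.05 j7 -53.9
```

View pics/m_scene.png

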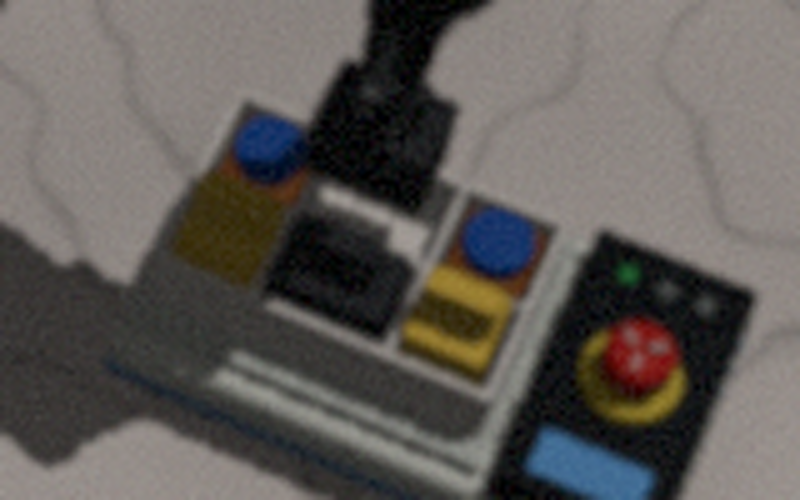

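>>> drive_tool(rows=[{"tx":0.008,"ty":0.0008,"tz":0.0,"turn":0,"claw":1},{"tx":0.0085,"ty":0.0008,"tz":0.01,"turn":0,"claw":1},{"tx":0.0088,"ty":0.0008,"tz":0.02,"turn":0,"claw":1},{"tx":0.009,"ty":0.0008,"tz":0.03,"turn":0,"claw":1},{"tx":0.009,"ty":0.0008,"tz":0.032,"turn":0,"claw":1}])

```text
t: 31.5
tool_pos: [490.5, 161.8, 155.1]
ee_rot: [2.241, 2.168, -0.022]
force: [-0.7, 0.4, -0.3]
grip_width: 15.1
```

```bash
python3 - <<'E'
from h import *
c=viewer.capture("scene")
s,R=st()
for dz in(-6,-13):print(held3(c,s["tool_pos"],s["tool_pos"][2]+dz,6))
cv2.imwrite(f"pics/n_scene.png",cv2.resize(c["img"][180:280,260:420],None,fx=5,fy=5,interpolation=2)[:,:,::-1])
E
```

```text
t 31.55 tcp [490.7 162.  155.4] F [ 0.3  0.4 -1.2] w 15.4 ydir -1.91 tilt [ 0.007 -0.027 -1.   ] j [-0.16  0.69 -0.44  1.95  0.54  0.62 -0.99]
(230, ((511.7511901855469, 158.98045349121094), (65.21858215332031, 84.94718170166016), 86.78759765625), [[473.3, 129.2, 143.7], [505.3, 164.8, 146.5], [548.4, 191.8, 151.8]])
(268, ((512.0133666992188, 159.17991638183594), (66.16557312011719, 84.40809631347656), 88.30229949951172), [[473.4, 129.7, 137.8], [510.5, 162.8, 144.8], [551.0, 192.1, 148.0]])
```

View pics/n_scene.png

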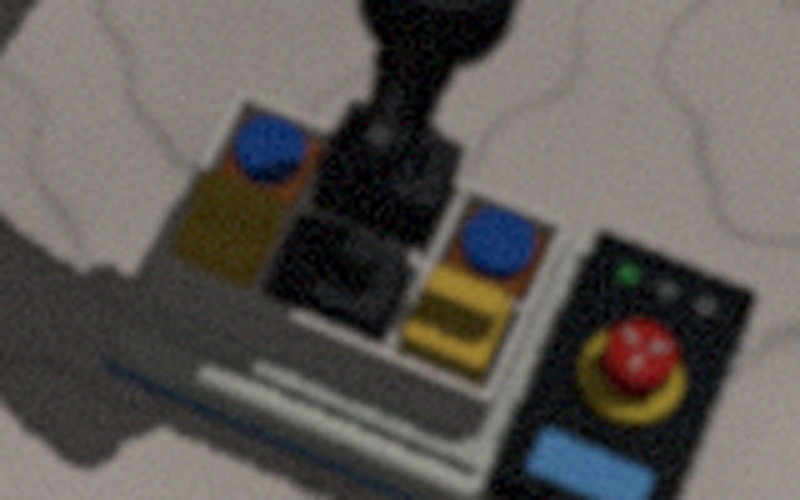

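The block is entering long_a without force, centred on y at about 160. Continue down.

>>> drive_tool(rows=[{"tx":0,"ty":0,"tz":0.01,"turn":0,"claw":1},{"tx":0,"ty":0,"tz":0.02,"turn":0,"claw":1},{"tx":0,"ty":0,"tz":0.028,"turn":0,"claw":1},{"tx":0,"ty":0,"tz":0.032,"turn":0,"claw":1},{"tx":0,"ty":0,"tz":0.034,"turn":0,"claw":1}])

```text
t: 32.05
tool_pos: [490.6, 160.4, 121.8]
ee_rot: [2.241, 2.166, -0.024]
force: [-4.8, -4.5, 24.4]
grip_width: 15.2
```

```bash
python3 - <<'E'
from h import *
st()
E
```

```text
t 32.05 tcp [490.6 160.4 121.8] F [-4.8 -4.5 24.4] w 15.2 ydir -1.93 tilt [ 0.006 -0.029 -1.   ] j [-0.18  0.74 -0.39  1.98  0.59  0.54 -1.04]
```

Down on the floor (121.8, expected 122.1). Release, raise, and inspect.

>>> drive_tool(rows=[{"tx":0,"ty":0,"tz":-0.002,"turn":0,"claw":0.65},{"tx":0,"ty":0,"tz":-0.002,"turn":0,"claw":0.65},{"tx":0,"ty":0,"tz":-0.002,"turn":0,"claw":0.65},{"tx":0,"ty":0,"tz":-0.03,"turn":0,"claw":0.65},{"tx":0,"ty":0,"tz":-0.06,"turn":0,"claw":0.65}])

```text
t: 32.55
tool_pos: [489.5, 161.8, 181.6]
ee_rot: [2.241, 2.167, -0.028]
force: [1.5, 0.2, 0.5]
grip_width: 29.7
```

>>> drive_tool(rows=[{"tx":0,"ty":0,"tz":-0.04,"turn":0,"claw":0.2},{"tx":-0.05,"ty":0,"tz":-0.08,"turn":0,"claw":0.2},{"tx":-0.1,"ty":0,"tz":-0.08,"turn":0,"claw":0.2},{"tx":-0.15,"ty":0,"tz":-0.08,"turn":0,"claw":0.2},{"tx":-0.2,"ty":0,"tz":-0.08,"turn":0,"claw":0.2}])

```text
t: 33.05
tool_pos: [482.9, -25.9, 267.7]
ee_rot: [2.24, 2.167, -0.026]
force: [0.8, 0.1, -0.9]
grip_width: 68.3
```

>>> drive_tool(rows=[{"tx":-0.06,"ty":0,"tz":0,"turn":0,"claw":0.2},{"tx":-0.1,"ty":0,"tz":0,"turn":0,"claw":0.2},{"tx":-0.1,"ty":0,"tz":0,"turn":0,"claw":0.2}])

```text
t: 33.35
tool_pos: [478.0, -134.9, 270.0]
ee_rot: [2.253, 2.15, -0.034]
force: [0.2, 0.3, -0.1]
grip_width: 68.4
```

```bash
cat >> h.py <<'E'
def fillcheck(c):
    p,*r=tray(c) if False else (np.array([520.0,159.15,-0.0325]) if c["R"][2,2]<-.95 else np.array([523.6,159.2,-0.0325]),)
    W=cloud(c);pk=pockets(p);a=p[2];R=np.array([[np.cos(a),-np.sin(a)],[np.sin(a),np.cos(a)]])
    for n in("b1","b2","la","lb"):
        d=(W[...,:2]-pk[n])@R
        k=(abs(d[...,0])<29)&(abs(d[...,1])<40 if n[0]=="l" else abs(d[...,1])<29)
        top=k&(abs(W[...,2]-116)<5);fin=k&(W[...,2]>136)&(W[...,2]<155)
        T=d[top];F=d[fin];zz=W[top]
        if len(T)<10: print(n,"few",len(T));continue
        A=np.c_[zz[:,:2]-zz[:,:2].mean(0),np.ones(len(zz))];co=np.linalg.lstsq(A,zz[:,2],rcond=None)[0]
        print(n,len(T),"top z",co[2].round(1),"slope",co[:2].round(3),"ext",np.percentile(T,[3,97],axis=0).round(1).tolist(),"fin",len(F),F.mean(0).round(1) if len(F) else "",W[fin][:,2].mean().round(1) if len(F) else "")
E
python3 - <<'E'
from h import *
st()
for n in("top","scene"):
    c=viewer.capture(n);print(n);fillcheck(c)
    W=cloud(c);m=masks(c["img"]);r=W[m["red"]&(W[...,0]>480)&(W[...,0]<570)&(W[...,1]>280)&(W[...,1]<350)&(W[...,2]>60)]
    t=r[r[:,2]>105]
    if len(t):print("red",len(r),cv2.minEnclosingCircle(t[:,:2].astype(np.float32)),np.percentile(r[:,2],[5,25,50,75,90,98]))
    y0,x0=(180,260) if n=="scene" else (170,110)
    cv2.imwrite(f"pics/o_{n}.png",cv2.resize(c["img"][y0:y0+100,x0:x0+160],None,fx=5,fy=5,interpolation=2)[:,:,::-1])
E
```

```text
t 33.35 tcp [ 478.  -134.9  270. ] F [ 0.2  0.3 -0.1] w 68.4 ydir -2.68 tilt [ 0.003 -0.035 -0.999] j [ 0.53  0.51 -0.57  1.89  0.4   0.85 -0.3 ]
top
b1 208 top z 114.5 slope [0.01  0.021] ext [[-24.7, -21.9], [18.7, 21.0]] fin 119 [-3.1  0.5] 143.4
b2 225 top z 114.7 slope [ 0.007 -0.001] ext [[-24.3, -25.0], [19.1, 18.0]] fin 125 [-2.9 -3.5] 143.2
la 383 top z 114.5 slope [0.002 0.004] ext [[-24.5, -33.1], [19.2, 29.4]] fin 128 [-2.7 -1.8] 142.9
lb 369 top z 114.6 slope [ 0.008 -0.004] ext [[-24.0, -34.4], [19.3, 28.3]] fin 122 [-2.8 -3.5] 143.3
red 164 ((525.4194946289062, 313.8624572753906), 18.445819854736328) [106.78823598 109.29735676 110.3929461  111.54478494 112.78371437
 114.31900757]
scene
b1 120 top z 114.6 slope [-0.021 -0.001] ext [[-18.7, -19.7], [20.5, 23.0]] fin 98 [-0.9  0.7] 141.7
b2 129 top z 114.6 slope [0.006 0.008] ext [[-14.9, -24.6], [21.5, 19.6]] fin 104 [-0.6 -2.6] 142.3
la 202 top z 114.8 slope [-0.002  0.002] ext [[-21.2, -32.2], [20.9, 30.3]] fin 94 [-0.5 -1. ] 141.9
lb 220 top z 114.8 slope [0.012 0.008] ext [[-21.5, -34.1], [20.9, 28.3]] fin 104 [-0.6 -2.9] 141.9
red 124 ((528.8759155273438, 314.6475524902344), 19.89730453491211) [ 74.25683922 107.19067035 109.19237194 111.3382232  112.48090377
 115.45548509]
```

View pics/o_top.png

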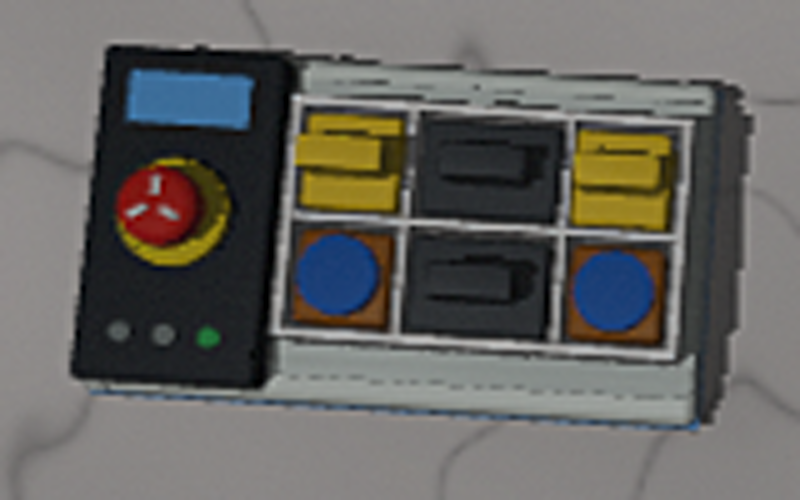

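View pics/o_scene.png

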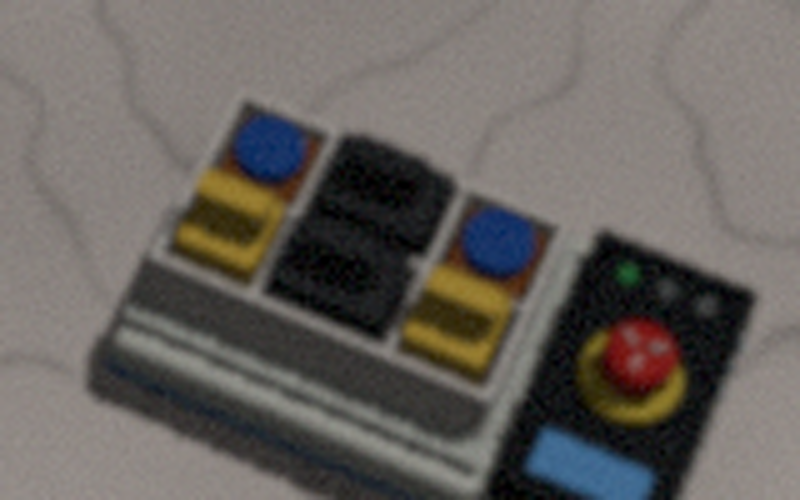

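All four pockets are filled. Tops read 114.6, and the sensor reads the 106 mm wall at 104.5, so that matches 116. Tops are level within noise, offsets are under 4 mm, both jars are in place, and the stop is still down. Now the twist.

```bash
python3 - <<'E'
from h import *
go(525,314.5,200,0)
E
```

```text
t 33.45 tcp [ 479.3 -127.4  270.4] F [ 0.5  1.1 -0.2] w 68.4 ydir -2.12 tilt [ 0.005 -0.03  -1.   ] j [ 0.52  0.51 -0.58  1.9   0.4   0.85 -0.3 ]
shift m [0.4452 0.029  0.0575]
turn deg -2.12 j7 -17.3
```

>>> drive_tool(rows=[{"tx":0.045,"ty":0.003,"tz":0.0,"turn":-2,"claw":0.3},{"tx":0.09,"ty":0.006,"tz":0.0,"turn":-2,"claw":0.3},{"tx":0.135,"ty":0.009,"tz":0.0,"turn":-2,"claw":0.3},{"tx":0.18,"ty":0.012,"tz":0.0,"turn":-2,"claw":0.3},{"tx":0.225,"ty":0.015,"tz":0.0,"turn":-2,"claw":0.3}])

```text
t: 33.95
tool_pos: [501.8, 101.2, 264.0]
ee_rot: [2.202, 2.207, -0.026]
force: [0.4, -0.7, -0.9]
grip_width: 59.9
```

>>> drive_tool(rows=[{"tx":0.05,"ty":0.003,"tz":0.01,"turn":0,"claw":0.3},{"tx":0.1,"ty":0.007,"tz":0.02,"turn":0,"claw":0.3},{"tx":0.15,"ty":0.01,"tz":0.03,"turn":0,"claw":0.3},{"tx":0.2,"ty":0.013,"tz":0.04,"turn":0,"claw":0.3},{"tx":0.2,"ty":0.013,"tz":0.05,"turn":0,"claw":0.3}])

```text
t: 34.45
tool_pos: [511.1, 311.1, 208.5]
ee_rot: [2.193, 2.225, -0.016]
force: [-1.1, 0.0, 0.4]
grip_width: 59.8
```

>>> drive_tool(rows=[{"tx":0,"ty":0,"tz":0,"turn":0,"claw":0.3},{"tx":0,"ty":0,"tz":0,"turn":0,"claw":0.3},{"tx":0,"ty":0,"tz":0,"turn":0,"claw":0.3}])

```text
t: 34.75
tool_pos: [511.1, 310.3, 209.1]
ee_rot: [2.193, 2.224, -0.016]
force: [0.5, -0.4, 0.6]
grip_width: 59.8
```

```bash
python3 - <<'E'
from h import *
go(524.8,314.5,130,0)
E
```

```text
t 34.75 tcp [511.1 310.3 209.1] F [ 0.5 -0.4  0.6] w 59.8 ydir 0.8 tilt [ 0.006 -0.02  -1.   ] j [-0.34  0.72 -0.52  1.66  0.45  0.89 -1.03]
shift m [0.0055 0.0133 0.0791]
turn deg 0.8 j7 -59.2
```

>>> drive_tool(rows=[{"tx":0.0055,"ty":0.013,"tz":0.02,"turn":0,"claw":0.3},{"tx":0.0055,"ty":0.013,"tz":0.04,"turn":0,"claw":0.3},{"tx":0.0055,"ty":0.013,"tz":0.06,"turn":0,"claw":0.3},{"tx":0.0055,"ty":0.013,"tz":0.078,"turn":0,"claw":0.3},{"tx":0.0055,"ty":0.013,"tz":0.078,"turn":0,"claw":0.3}])

```text
t: 35.25
tool_pos: [524.1, 311.4, 129.6]
ee_rot: [2.195, 2.221, -0.023]
force: [0.3, -0.0, -0.4]
grip_width: 59.7
```

```bash
python3 - <<'E'
from h import *
c=viewer.capture("scene")
cv2.imwrite(f"pics/p_scene.png",cv2.resize(c["img"][190:290,310:470],None,fx=5,fy=5,interpolation=2)[:,:,::-1])
go(524.8,314.5,88,0)
E
```

```text
t 35.3 tcp [524.7 312.5 131. ] F [ 0.3 -0.4 -0.1] w 59.8 ydir 0.69 tilt [ 0.005 -0.022 -1.   ] j [-0.37  0.83 -0.46  1.68  0.53  0.76 -1.08]
shift m [ 0.003  -0.0001  0.0429]
turn deg 0.69 j7 -61.9
```

View pics/p_scene.png

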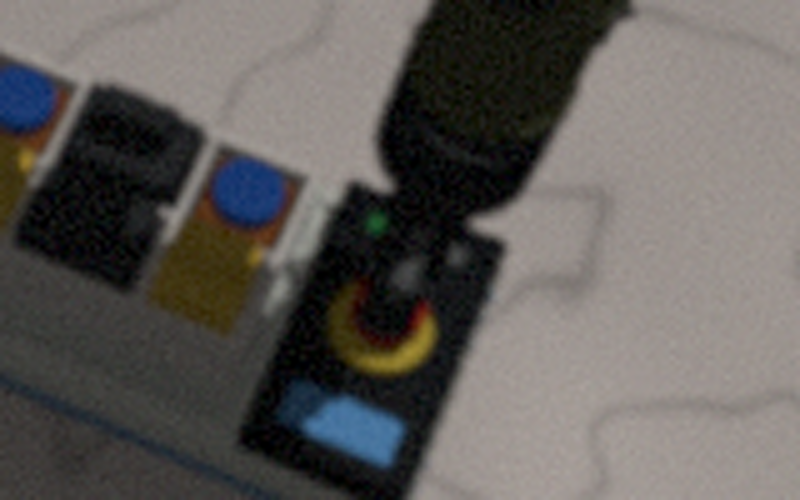

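The near finger (385,300) hangs directly in front of the head (390,310), so the alignment looks right. Descending with force watch.

>>> drive_tool(rows=[{"tx":0.003,"ty":0,"tz":0.01,"turn":0,"claw":0.3},{"tx":0.003,"ty":0,"tz":0.02,"turn":0,"claw":0.3},{"tx":0.003,"ty":0,"tz":0.03,"turn":0,"claw":0.3},{"tx":0.003,"ty":0,"tz":0.037,"turn":0,"claw":0.3},{"tx":0.003,"ty":0,"tz":0.04,"turn":0,"claw":0.3}])

```text
t: 35.8
tool_pos: [524.4, 314.2, 89.8]
ee_rot: [2.195, 2.222, -0.021]
force: [0.5, -0.0, -0.2]
grip_width: 59.8
```

```bash
python3 - <<'E'
from h import *
go(524.8,314.5,87.5,0)
E
```

```text
t 35.8 tcp [524.4 314.2  89.8] F [ 0.5 -0.  -0.2] w 59.8 ydir 0.7 tilt [ 0.003 -0.023 -1.   ] j [-0.39  0.89 -0.43  1.7   0.56  0.69 -1.11]
shift m [0.0003 0.0004 0.0023]
turn deg 0.7 j7 -63.9
```

Close on the rim at z about 88.

>>> drive_tool(rows=[{"tx":0,"ty":0,"tz":0.002,"turn":0,"claw":0.3},{"tx":0,"ty":0,"tz":0.002,"turn":0,"claw":1},{"tx":0,"ty":0,"tz":0.002,"turn":0,"claw":1},{"tx":0,"ty":0,"tz":0.002,"turn":0,"claw":1},{"tx":0,"ty":0,"tz":0.002,"turn":0,"claw":1}], newtons=40)

```text
t: 36.3
tool_pos: [526.2, 314.3, 88.6]
ee_rot: [2.195, 2.22, -0.017]
force: [4.2, 0.5, 0.7]
grip_width: 36.6
```

```bash
python3 - <<'E'
from h import *
s,R=st();print(s["torque"])
E
```

```text
t 36.3 tcp [526.2 314.3  88.6] F [4.2 0.5 0.7] w 36.6 ydir 0.64 tilt [ 0.007 -0.022 -1.   ] j [-0.39  0.89 -0.42  1.7   0.57  0.69 -1.12]
[-0.0826554  -0.9100191  -0.00383945]
```

Gripped at 36.6 mm. Twist clockwise (positive turn about the downward tool z).

>>> drive_tool(rows=[{"tx":0,"ty":0,"tz":0,"turn":6,"claw":1},{"tx":0,"ty":0,"tz":0,"turn":12,"claw":1},{"tx":0,"ty":0,"tz":0,"turn":18,"claw":1},{"tx":0,"ty":0,"tz":0,"turn":24,"claw":1},{"tx":0,"ty":0,"tz":0,"turn":30,"claw":1}])

```text
t: 36.8
tool_pos: [526.0, 314.5, 88.9]
ee_rot: [2.696, 1.57, -0.008]
force: [2.2, -0.2, 1.4]
grip_width: 36.4
```

```bash
python3 - <<'E'
from h import *
s,R=st();print(s["torque"])
E
```

```text
t 36.8 tcp [526.  314.5  88.9] F [ 2.2 -0.2  1.4] w 36.4 ydir -29.58 tilt [ 0.006 -0.021 -1.   ] j [-0.47  0.87 -0.29  1.7   0.41  0.63 -1.51]
[ 0.04952913 -0.06598869  0.11218434]
```

>>> drive_tool(rows=[{"tx":0,"ty":0,"tz":0,"turn":6,"claw":1},{"tx":0,"ty":0,"tz":0,"turn":12,"claw":1},{"tx":0,"ty":0,"tz":0,"turn":18,"claw":1},{"tx":0,"ty":0,"tz":0,"turn":22,"claw":1},{"tx":0,"ty":0,"tz":0,"turn":22,"claw":1}])

```text
t: 37.3
tool_pos: [525.9, 314.7, 89.3]
ee_rot: [2.946, 1.026, -0.001]
force: [1.9, -1.4, 3.0]
grip_width: 36.3
```

```bash
python3 - <<'E'
from h import *
s,R=st();print(s["torque"])
E
```

```text
t 37.3 tcp [525.9 314.7  89.3] F [ 1.9 -1.4  3. ] w 36.3 ydir -51.6 tilt [ 0.007 -0.021 -1.   ] j [-0.52  0.86 -0.18  1.71  0.28  0.6  -1.78]
[ 0.06397157 -0.07982571  0.0366807 ]
```

Turned 52° (0.91 rad), and a 3 N upward push on the gripper suggests the latch let go. Open, then raise.

>>> drive_tool(rows=[{"tx":0,"ty":0,"tz":0,"turn":0,"claw":0.3},{"tx":0,"ty":0,"tz":0,"turn":0,"claw":0.3},{"tx":0,"ty":0,"tz":0,"turn":0,"claw":0.3},{"tx":0,"ty":0,"tz":0,"turn":0,"claw":0.3},{"tx":0,"ty":0,"tz":0,"turn":0,"claw":0.3}])

```text
t: 37.8
tool_pos: [525.7, 314.7, 89.2]
ee_rot: [2.946, 1.026, -0.002]
force: [-0.2, -1.0, -0.6]
grip_width: 59.8
```

>>> drive_tool(rows=[{"tx":0,"ty":0,"tz":-0.02,"turn":0,"claw":0.3},{"tx":0,"ty":0,"tz":-0.05,"turn":0,"claw":0.3},{"tx":0,"ty":0,"tz":-0.09,"turn":0,"claw":0.3},{"tx":0,"ty":0,"tz":-0.13,"turn":0,"claw":0.3},{"tx":0,"ty":0,"tz":-0.15,"turn":0,"claw":0.3}])

```text
t: 38.3
tool_pos: [525.8, 319.1, 242.8]
ee_rot: [2.948, 1.027, 0.006]
force: [0.3, -0.0, -0.6]
grip_width: 59.7
```

```bash
python3 - <<'E'
from h import *
go(500,-120,260)
E
```

```text
t 38.3 tcp [525.8 319.1 242.8] F [ 0.3 -0.  -0.6] w 59.7 ydir -51.57 tilt [ 0.01  -0.018 -1.   ] j [-0.5   0.67 -0.24  1.58  0.21  0.92 -1.72]
shift m [-0.2931  0.3282 -0.0097]
```

>>> drive_tool(rows=[{"tx":-0.033,"ty":0.036,"tz":-0.005,"turn":0,"claw":0.3},{"tx":-0.066,"ty":0.073,"tz":-0.01,"turn":0,"claw":0.3},{"tx":-0.1,"ty":0.11,"tz":-0.01,"turn":0,"claw":0.3},{"tx":-0.133,"ty":0.146,"tz":-0.01,"turn":0,"claw":0.3},{"tx":-0.166,"ty":0.182,"tz":-0.01,"turn":0,"claw":0.3}])

```text
t: 38.8
tool_pos: [508.3, 71.6, 257.1]
ee_rot: [2.947, 1.028, 0.006]
force: [0.7, 0.6, -0.4]
grip_width: 59.8
```

>>> drive_tool(rows=[{"tx":-0.033,"ty":0.036,"tz":0,"turn":0,"claw":0.3},{"tx":-0.066,"ty":0.073,"tz":0,"turn":0,"claw":0.3},{"tx":-0.1,"ty":0.11,"tz":0,"turn":0,"claw":0.3},{"tx":-0.12,"ty":0.135,"tz":0,"turn":0,"claw":0.3},{"tx":-0.12,"ty":0.135,"tz":0,"turn":0,"claw":0.3}])

```text
t: 39.3
tool_pos: [497.1, -115.4, 260.1]
ee_rot: [2.949, 1.012, 0.003]
force: [-0.1, 0.0, 0.0]
grip_width: 59.7
```

```bash
python3 - <<'E'
from h import *
st()
for n in("top","scene"):
    c=viewer.capture(n);print(n);fillcheck(c)
    W=cloud(c);m=masks(c["img"]);r=W[m["red"]&(W[...,0]>480)&(W[...,0]<570)&(W[...,1]>280)&(W[...,1]<350)&(W[...,2]>60)]
    print("red",len(r),np.percentile(r[:,2],[5,25,50,75,90,98]))
    cv2.imwrite(f"pics/q_{n}.png",c["img"][:,:,::-1])
E
```

```text
t 39.3 tcp [ 497.1 -115.4  260.1] F [-0.1  0.   0. ] w 59.7 ydir -52.13 tilt [ 0.01  -0.021 -1.   ] j [ 0.31  0.5  -0.28  1.88  0.22  0.78 -1.01]
top
b1 213 top z 114.7 slope [0.004 0.004] ext [[-24.6, -21.8], [19.2, 21.0]] fin 122 [-3.2  0.5] 143.3
b2 221 top z 114.6 slope [ 0.006 -0.029] ext [[-24.4, -24.8], [19.5, 17.9]] fin 125 [-2.8 -3.7] 143.2
la 382 top z 114.4 slope [ 0.002 -0.002] ext [[-24.6, -33.1], [19.0, 29.2]] fin 127 [-2.7 -1.9] 143.3
lb 367 top z 114.5 slope [-0.003 -0.004] ext [[-24.0, -34.8], [19.3, 28.4]] fin 126 [-2.8 -3.6] 142.9
red 171 [ 94.92041877 116.56749914 118.21366197 119.35787766 120.33858606
 121.51164312]
scene
b1 116 top z 114.9 slope [ 0.003 -0.006] ext [[-18.8, -19.4], [21.8, 22.6]] fin 100 [-0.5  0.5] 142.1
b2 120 top z 114.8 slope [-0.026 -0.039] ext [[-5.2, -24.3], [21.8, 19.6]] fin 109 [-0.2 -2.9] 142.2
la 205 top z 114.5 slope [-0.005  0.014] ext [[-20.7, -32.4], [20.5, 30.2]] fin 91 [-0.9 -1.2] 141.7
lb 218 top z 114.8 slope [-0.002  0.   ] ext [[-20.7, -33.9], [20.6, 28.8]] fin 99 [-0.9 -3.1] 142.1
red 120 [ 73.96513932 114.88126696 117.15076031 118.88994597 120.87328596
 123.22990859]
```

View pics/q_scene.png

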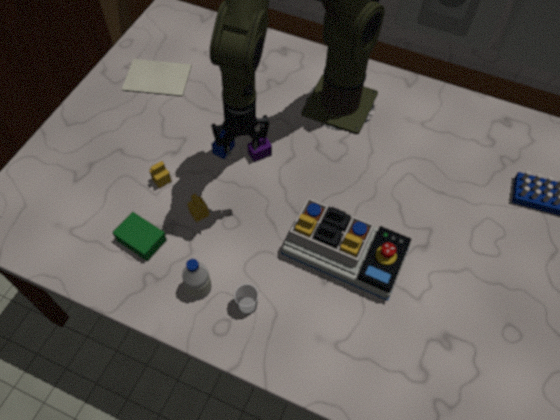

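View pics/q_top.png

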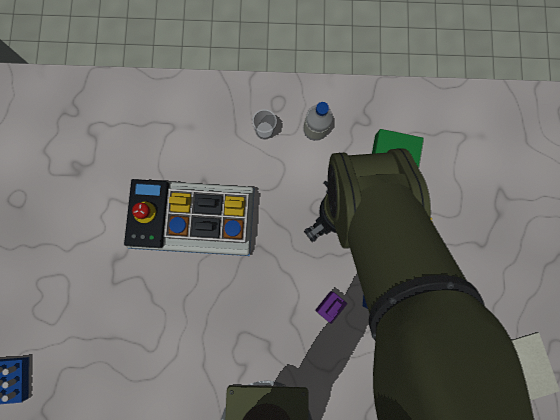

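The stop is up again: its top reads 118.2 mm, against 118.4 at the start and 110.4 latched. All pockets are filled, with jars at top pixels (178,226) and (232,228). Bottle (319,122), beaker (265,123) and green box (398,150) are unmoved. The gripper is empty and clear at z 260. Handing in.

```bash
python3 - <<'E'
from h import *
print(workorder.sign_off())
E
```

```text
the job is handed in; nothing more can be done
None
```

The shaker is ready to run and the job is handed in at about 39 s of robot time; the sign-off gives no verdict.

**What I did**
- I pressed the stop to its end stop with a 17 N peak, and it latched 8 mm down before any block was in the tray.
- I put yellow blocks in b1 and b2 and charcoal blocks in long_a and long_b. The jars stayed in a1 and a2.
- I twisted the stop head 52° clockwise, opened the gripper and moved the arm away.

**Last checks**
- **Stop:** its top reads 118.2 mm, against 118.4 mm at the start and 110.4 mm when latched, so it is up.
- **Blocks:** all four tops are at the full-down height. They look upright, with the steepest fitted slope 0.05 rad. Fin offsets from the pocket centres are at most 4 to 5 mm.
- **Surroundings:** both jars are in place, and the bottle, beaker and green box look unmoved in the pictures. The gripper is empty and clear.

**What disagreed**
- The two cameras differ by about 4 mm in x, so I placed each block relative to the tray in one camera's view.
- Camera heights read about 1.5 mm low on the tray walls and block tops.
- The tool tilt drifted to about 3° once while carrying the first charcoal; I reduced it before placing that block.
- A spare yellow block was knocked aside during the run while the arm was elsewhere. It was not needed.

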